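# Pack the tool tote for a repair call

### The job

Get the tool tote ready for a repair call. First take every fluid tin out of the tote's pockets and set it on the black rubber mat, then lift each tool off its hook and stand it head down in the tote's pockets, and last swing the carry handle all the way up to its stop and let go. Leave the other things on the bench where they are.

Things in the scene. Friction and masses are not known exactly. Their poses are not given: they have to be found in the camera images.
- rack: Fixed hook rack. Crossbar 16 mm thick, 235 mm up, along y. Hooks at y = -135, -45, 45, 135 mm point 50 mm to the rack's -x: 8 mm bars 235 mm up, tip turned up to 251 mm. Tools hang by the eye about 30 mm out from the crossbar, x axis along the hook; to free one, lift it 12 to 24 mm and draw it off to the rack's -x. Wooden foot 100 x 410 x 15 mm. Origin: on the table under the crossbar.
- hammer: Tack hammer hanging head down: straight wooden handle, steel head 40 x 18 x 20 mm as its foot. Upper edge of the eye 165 mm and top 173 mm above the foot. Grip 34 mm wide (y), 14 thick (x), with an eye through it along x, 18 wide, 32 high, 8 mm of material beside and above. Origin: middle of the foot; z up the handle. 220 g. May be absent.
- mallet: Small mallet hanging head down: wooden handle, black rubber head 40 x 22 x 32 mm as its foot. Upper edge of the eye 155 mm and top 163 mm above the foot. Grip 34 mm wide (y), 14 thick (x), with an eye through it along x, 18 wide, 32 high, 8 mm of material beside and above. Origin: middle of the foot; z up the handle. 220 g. May be absent.
- wrench: Open-ended steel wrench hanging jaw down: jaw 40 mm wide, 14 mm thick. Upper edge of the eye 172 mm and top 180 mm above the foot. Grip 34 mm wide (y), 14 thick (x), with an eye through it along x, 18 wide, 32 high, 8 mm of material beside and above. Origin: middle of the foot; z up the handle. 220 g. May be absent.
- driver: Nut driver hanging socket down: black plastic grip, steel shaft, round steel socket 24 mm in diameter as its foot. Upper edge of the eye 160 mm and top 168 mm above the foot. Grip 34 mm wide (y), 14 thick (x), with an eye through it along x, 18 wide, 32 high, 8 mm of material beside and above. Origin: middle of the foot; z up the handle. 220 g. May be absent.
- tote: Heavy fixed grey tool tote, 170 (x) x 310 (y) x 60 mm high. +x side: a row of four open pockets, 38 (x) x 54 mm (y), 54 deep, at x = 60 mm, parted by 20 mm plywood blocks. -x side: an open tray holding a roll of tape. Its two ends have ears at x = -20 to 20 mm, up to 100 mm high, carrying the handle. Origin: centre of the underside.
- pocket0 (a point): Centre of the floor of pocket 0, counted from the tote's -y end; 54 mm below the rim.
- pocket1 (a point): Centre of the floor of pocket 1, counted from the tote's -y end; 54 mm below the rim.
- pocket2 (a point): Centre of the floor of pocket 2, counted from the tote's -y end; 54 mm below the rim.
- pocket3 (a point): Centre of the floor of pocket 3, counted from the tote's -y end; 54 mm below the rim.
- handle (a joint): Carry handle (bail) of the tote, a U pivoted on the tote's two ends, rad: 0 = lying level out over the tote's -x side, grows as it is swung up, 1.57 = upright, 1.7 = fully up against its end stop, just past upright. Stiff hinge: stays where it is left; about 3 N at the bar moves it.
- handle_bar (a point): Middle of the handle's bar: round rubber grip 18 mm in diameter and 120 mm long, along the tote's y, 150 mm from the pivot line (z of this point is square to the plane of the U).
- pivot (a point): Middle of the handle's pivot line (along the tote's y), 85 mm above the tote's underside.
- tin0: Upright flat fluid tin of bare metal with a paper label, 28 (x) x 44 (y) x 95 mm high, black screw cap 10 mm higher; 160 g. Stands in a pocket of the tote at the start. Origin: centre of the tin, half way up (47.5 mm above its underside); z towards the cap. May be absent.
- tin1: Upright flat fluid tin of bare metal with a paper label, 28 (x) x 44 (y) x 95 mm high, black screw cap 10 mm higher; 160 g. Stands in a pocket of the tote at the start. Origin: centre of the tin, half way up (47.5 mm above its underside); z towards the cap. May be absent.
- tin2: Upright flat fluid tin of bare metal with a paper label, 28 (x) x 44 (y) x 95 mm high, black screw cap 10 mm higher; 160 g. Stands in a pocket of the tote at the start. Origin: centre of the tin, half way up (47.5 mm above its underside); z towards the cap. May be absent.
- tin3: Upright flat fluid tin of bare metal with a paper label, 28 (x) x 44 (y) x 95 mm high, black screw cap 10 mm higher; 160 g. Stands in a pocket of the tote at the start. Origin: centre of the tin, half way up (47.5 mm above its underside); z towards the cap. May be absent.
- mat: Fixed black rubber bench mat, 260 (x) x 170 (y) x 4 mm, flat on the table. Origin: centre of its underside.
- jar: Glass jar, 58 mm in diameter, 80 mm high, standing on the table; a bystander, leave it where it is.
- spool: Copper wire spool, 60 mm in diameter, 40 mm high; a bystander, leave it where it is.
- block: Cork sanding block 90 x 50 x 30 mm on the table; a bystander, leave it where it is.

How it is judged:
On the way, in this order (a step that is already met when the one before it is completed fails the run):
1. every tin is on the mat and released (x of tin0 in the frame of mat between -0.13 and 0.13 m and y of tin0 in the frame of mat between -0.085 and 0.085 m and z of each of tin0, tin1, tin2, tin3 in the frame of mat below 0.07 m and linear speed of each of tin0, tin1, tin2, tin3 below 0.05 m/s and contact force between each of tin0, tin1, tin2, tin3 and the fingers below 0.3 N and x of tin1 in the frame of mat between -0.13 and 0.13 m and y of tin1 in the frame of mat between -0.085 and 0.085 m and x of tin2 in the frame of mat between -0.13 and 0.13 m and y of tin2 in the frame of mat between -0.085 and 0.085 m and x of tin3 in the frame of mat between -0.13 and 0.13 m and y of tin3 in the frame of mat between -0.085 and 0.085 m), for 0.2 s.
2. every tool stands head down in a pocket of the tote, released (x of hammer in the frame of tote between 0.035 and 0.085 m and y of hammer in the frame of tote between -0.15 and 0.15 m and z of each of hammer, mallet, wrench, driver in the frame of tote below 0.03 m and angle between each of hammer, mallet, wrench, driver's own z axis and vertical below 0.8 rad and linear speed of each of hammer, mallet, wrench, driver below 0.05 m/s and contact force between each of hammer, mallet, wrench, driver and the fingers below 0.3 N and x of mallet in the frame of tote between 0.035 and 0.085 m and y of mallet in the frame of tote between -0.15 and 0.15 m and x of wrench in the frame of tote between 0.035 and 0.085 m and y of wrench in the frame of tote between -0.15 and 0.15 m and x of driver in the frame of tote between 0.035 and 0.085 m and y of driver in the frame of tote between -0.15 and 0.15 m), for 0.2 s.
3. the carry handle is swung fully up to its stop (value of joint handle above 1.63 rad), for 0.2 s.
At the end, for the whole second after the job is handed in: Each tin: middle over the mat, resting low on it, standing or lying. Each tool: foot in a pocket within 24 mm of its floor, leaning under 45 degrees. Handle above 1.63 rad (stop 1.7). All released and at rest (all of step 1 and all of step 2 and value of joint handle above 1.63 rad); the robot touches nothing.
It fails at once if the jar is moved more than 4 cm (distance of jar from where it was at the start of the episode above 0.04 m).
It fails at once if the spool is moved more than 4 cm (distance of spool from where it was at the start of the episode above 0.04 m).
It fails at once if the block is moved more than 4 cm (distance of block from where it was at the start of the episode above 0.04 m).
Of hammer, mallet, wrench, driver only 3 to 4 are there at a start; the rules pass over those that are not, and their reading is None.
Of tin0, tin1, tin2, tin3 only 2 to 3 are there at a start; the rules pass over those that are not, and their reading is None.
At some moment in a run one of tin0, tin1, tin2, tin3 may be knocked a few centimetres aside while the robot is not near it.
It also fails if it takes over 210 s, if anything falls off the work surface, if the arm or the gripper's body presses on something with over 40 N, if the wrist force passes 120 N, or if a joint passes its speed limit or range.

### The arm

A 6-joint arm with a two-finger parallel gripper is mounted at the origin on the work surface. World frame = base frame: x ahead of the robot, y to its left, z up, the work surface at z = 0. Lengths are in m, angles in rad, forces in N, time in s.
With the tool pointing down it reaches from about 0.35 to 0.85 m from the base axis. Payload 8.1 kg.
Tool frame: the origin (TCP) lies between the finger pads; the fingertips stand 25 mm ahead of it and the grasp point (between the pads) lies 6 mm ahead of it; z points along the fingers, y is the line along which they close (so a half turn about z gives the same grasp; the last joint's range is limited). The gripper opens to 93 mm and grips with 3 to 60 N. Pads are 15 mm wide; open, the fingers measure 128 mm over their backs; the gripper's body (75 mm by 188 mm) begins 65 mm behind the grasp point.
Start: joints at [1.246, 0.13, 1.488, -0, 1.523, -0.085], TCP at [0.142, 0.583, 0.244] pointing down, gripper open.
Joint ranges: [-2.96, 2.96], [-0.89, 2.26], [0.02, 2.5], [-1.34, 4.48], [0, 2.73], [-2.66, 2.66]. Speed limits (rad/s): [2.39, 2.39, 2.79, 3.14, 3.14, 3.14].

### API

Orientations are given as a rotation vector (axis times angle).
In Python, from plant import robot gives the robot as it stands.
- The arm moves only by the tool arm_command, never from a script. Its argument "increments" is text: rows parted by semicolons, each of 5 numbers parted by spaces: the closure, from 0 (fully open) to 1 (shut), then the shift along the tool's x, y, z in mm, then the turn about the tool's z in rad. A call has 1 to 5 rows; each row is the pose to reach, as a shift and turn from the pose commanded when the call began, along the tool's axes at that moment; what a row does not reach only later rows make up. A row lasts 1/10 s, in which the tool goes at most 50 mm and 8.59 degrees, less where a joint would pass 70% of its speed; a pose out of reach is approached as far as the arm can. A call with a gripper value outside its range is refused whole. The fingers move at their own pace and stop on an object; "grip_force" is the grip in N (left out, the last holds). Time passes only in rows, so rows that repeat a pose let the fingers close. It gives the time, the measured TCP pose, the force, the opening and the grip force at its end, in the units of the state.
- robot.read_state(): the state, without advancing time (a new reading comes with each control period).
- robot.read_camera(name): name is "scene" or "top"; returns the picture (384x512x3 uint8, blue, green, red); there is no depth.
- robot.camera_model(name): a dict with "fx", "fy", "cx", "cy" (pixels), "eye" and "rotation" of the camera in the world. Camera axes: x right, y down, z forward; pixel columns grow to the right and rows downward; lengths in m; the calibration is good to about 2 mm. A picture is of the moment at which its call begins. camera_model takes no time and is no camera call.
- robot.close_job(): hands the job in; it is judged then, once.
The state is a dict: "t": time; "q": joint angles; "dq": joint speeds; "joint_torque": joint torques, N m; "tool_pos": TCP position; "orientation": TCP orientation; "force": force on the tool from outside, world axes, zero at the start; "wrist_torque": the same for the moment, N m; "opening": finger opening in m; "gripper_force": force on a finger pad.
Only numpy, scipy, OpenCV 4.12 (cv2) and the standard library are available. Lean on these libraries where they do the work, as an engineer would, in place of code of your own. Each camera call takes 0.05 s, during which the arm holds its last target. There are 200 camera calls.

## Working session

There is one attempt and no reset: what is moved stays moved. The work goes in short steps, Python scripts to look and compute and a tool call to move; the robot and the scene stay as the last step left them, time stands still between calls to the robot, and variables do not carry over. Pictures are saved under pics/ and viewed, at most 14 in all, crops included, and the job is handed in when it is done.

Besides the shell and the picture viewer there is one more tool, called after ">>>" as name(argument=value, ...) on one line, values as JSON. arm_command: Moves the arm, as the interface text tells. Its arguments: {"type":"object","properties":{"increments":{"type":"string"},"grip_force":{"type":"number"}},"required":["increments"]}

```bash
ls; mkdir -p pics; python3 - <<'E'
from plant import robot
import cv2
for n in("scene","top"):
    im=robot.read_camera(n); cv2.imwrite(f"pics/{n}0.png",im); m=robot.camera_model(n); print(n,{k:(v if not hasattr(v,'tolist') else v.tolist()) for k,v in m.items()})
s=robot.read_state(); print(s)
E
```

```text
pics
scene {'fx': 466.1343386491368, 'fy': 466.1343386491368, 'cx': 250.0129597108998, 'cy': 194.71142137192368, 'eye': [1.8169080519457377, 0.16891600426294967, 0.922174118283579], 'rotation': [-1.464362318563627, -1.7938071003159346, 0.9645609115457967]}
top {'fx': 348.41600111680503, 'fy': 348.41600111680503, 'cx': 257.15254188130837, 'cy': 185.78807082924746, 'eye': [0.33857364866571227, -0.06443767656875986, 0.9536461687951349], 'rotation': [-2.1783273789232513, 2.0344554305428115, -0.21880243629358198]}
{'t': 0.1, 'q': array([ 1.24559063e+00,  1.31141313e-01,  1.48919186e+00,  2.01594432e-06,
        1.52300708e+00, -8.54008742e-02]), 'dq': array([-1.81270999e-03, -7.32956429e-04, -3.07928566e-03, -1.31729731e-03,
        8.32115639e-05,  3.16065923e-04]), 'joint_torque': array([ 9.46767723e-04, -5.61332595e+01, -4.93098092e+01,  7.70284468e-02,
        2.88082362e-02, -1.59574472e-05]), 'tool_pos': array([0.14232912, 0.58237088, 0.24264727]), 'orientation': array([-3.75739771e-01, -3.11868017e+00,  2.68652343e-03]), 'force': array([-0.06938266,  0.22548006, -0.13322904]), 'wrist_torque': array([-0.02429253,  0.03464451, -0.0266847 ]), 'gripper_force': 0.0, 'opening': 0.09302310579060298}
```

View pics/scene0.png

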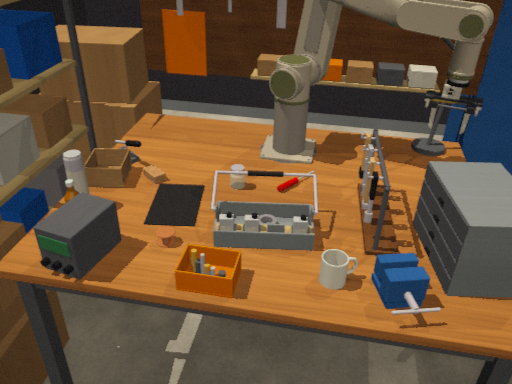

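View pics/top0.png

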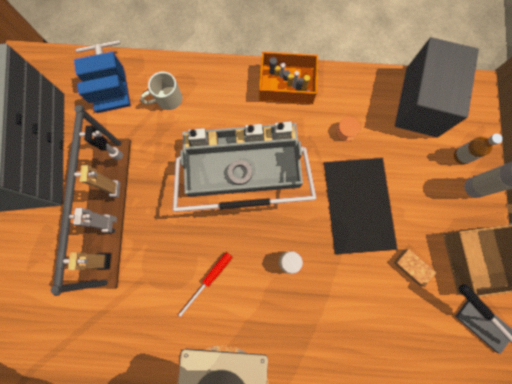

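The scene view shows the tote near (265,228) with its bail towards the robot, the rack at about (372,185) and the mat at about (176,205). In the top view, three tin caps sit near (195,133), (253,130) and (283,128), and four tools hang on the left rack. I'll zoom in next.

```bash
cat > h.py <<'E'
import numpy as np, cv2
from scipy.spatial.transform import Rotation as R
from plant import robot
def cam(n):
    m=robot.camera_model(n); r=np.array(m["rotation"]); Rm=r if r.ndim==2 else R.from_rotvec(r).as_matrix()
    return m,np.array(m["eye"]),Rm
def ray(n,uv,z):
    m,e,Rm=cam(n); d=Rm@np.array([(uv[0]-m["cx"])/m["fx"],(uv[1]-m["cy"])/m["fy"],1]); return e+d*(z-e[2])/d[2]
def proj(n,p):
    m,e,Rm=cam(n); c=Rm.T@(np.array(p)-e); return np.array([m["fx"]*c[0]/c[2]+m["cx"],m["fy"]*c[1]/c[2]+m["cy"]])
def tri(u1,u2,n1="top",n2="scene"):
    A=[];b=[]
    for n,uv in((n1,u1),(n2,u2)):
        m,e,Rm=cam(n); d=Rm@np.array([(uv[0]-m["cx"])/m["fx"],(uv[1]-m["cy"])/m["fy"],1]); d/=np.linalg.norm(d)
        P=np.eye(3)-np.outer(d,d); A.append(P); b.append(P@e)
    return np.linalg.lstsq(np.vstack(A),np.hstack(b),rcond=None)[0]
def move(p,yaw=None):
    """shift (mm, tool axes) and turn to TCP position p, tool down, tool-y direction at world angle yaw"""
    s=robot.read_state(); T=R.from_rotvec(s["orientation"]).as_matrix()
    d=T.T@(np.array(p)-s["tool_pos"])*1000
    y=np.arctan2(T[1,1],T[0,1]); t=0
    if yaw is not None: t=-((yaw-y+np.pi/2)%np.pi-np.pi/2)
    return np.round(d,1),round(t,3)
def crop(n,box,k,name):
    im=robot.read_camera(n); x0,y0,x1,y1=box; cv2.imwrite(f"pics/{name}.png",cv2.resize(im[y0:y1,x0:x1],None,fx=k,fy=k,interpolation=cv2.INTER_CUBIC)); cv2.imwrite(f"pics/full_{name}.png",im); return im
E
python3 - <<'E'
from h import *
crop("top",(55,100,321,296),3,"ct"); crop("scene",(200,125,400,255),4,"cs")
print(ray("top",(240,172),.0),ray("top",(360,205),.004))
for n in("top","scene"): print(proj(n,[.5,0,0]))
E
```

```text
[ 0.5796373  -0.00175914  0.        ] [ 0.50773491 -0.33941374  0.004     ]
[237.12129739 199.707189  ]
[269.95108339 213.00383665]
```

View pics/ct.png

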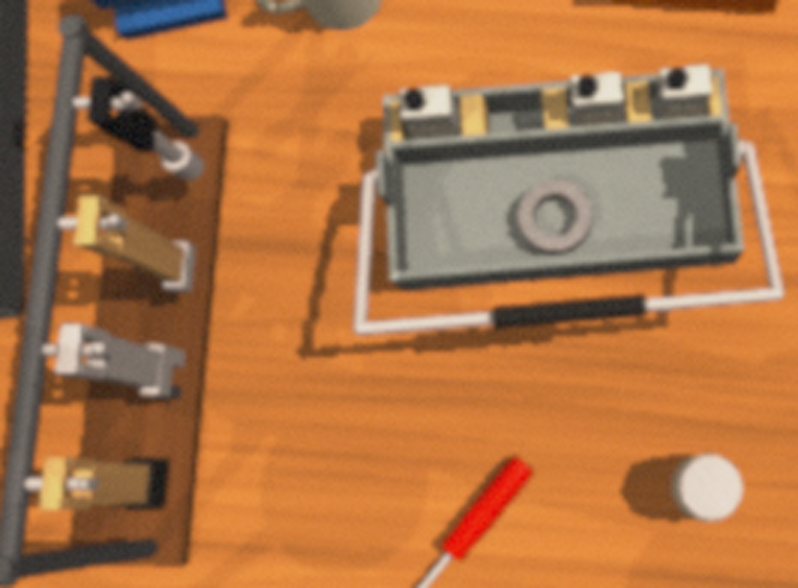

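View pics/cs.png

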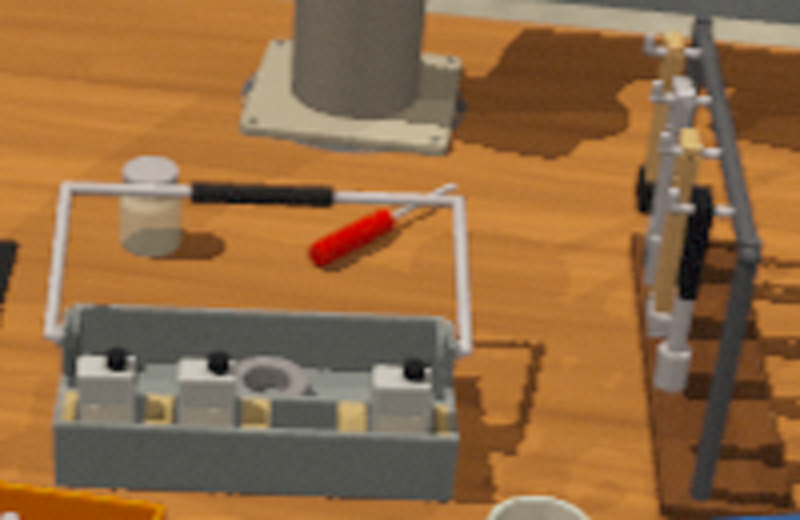

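The tools along the rack, from far to near, are the driver (112,100), hammer (90,220), wrench (68,350) and mallet (53,482), in top-crop pixels. The tins are in pockets 0, 1 and 3, with their tops at crop (686,82), (598,88) and (427,100). The bail bar's middle is at (570,311).

```bash
python3 - <<'E'
from h import *
np.set_printoptions(precision=4,suppress=True)
T=lambda u,v:(u/3+55,v/3+100)
S=lambda u,v:(u/4+200,v/4+125)
a=ray("top",T(360,327),.085);b=ray("top",T(778,293),.085);print("bail",a,b,np.linalg.norm(a-b),np.degrees(np.arctan2(*(a-b)[1::-1])))
print("bar",ray("top",T(570,311),.085), "bar tri",tri(T(570,311),S(262,195)))
for n,t in(("t3",(427,100)),("t1",(598,88)),("t0",(686,82))): print(n,ray("top",T(*t),.101))
print("rim far corners",ray("top",T(387,97),.06),ray("top",T(722,70),.06))
print("scene rim corners",ray("scene",S(55,425),.06),ray("scene",S(457,433),.06))
print("bar ends",ray("top",T(73,22),.24),ray("top",T(8,572),.24),tri(T(73,22),S(750,250)))
for n,t,s in(("driver",(110,98),(700,190)),("hammer",(88,220),(690,135)),("wrench",(68,350),(682,85)),("mallet",(53,484),(672,40))): print(n,ray("top",T(*t),.247),tri(T(*t),S(*s)))
print("hooktips",[ray("top",T(*t),.25) for t in((130,100),(117,222),(96,352),(88,484))])
E
```

```text
bail [0.4513 0.1481 0.085 ] [ 0.5042 -0.2004  0.085 ] 0.35243424496359477 98.62802690282578
bar [ 0.4769 -0.0264  0.085 ] bar tri [ 0.4686 -0.0272  0.1357]
t3 [0.6494 0.1097 0.101 ]
t1 [ 0.6705 -0.0365  0.101 ]
t0 [ 0.6812 -0.1122  0.101 ]
rim far corners [0.6647 0.1545 0.06  ] [ 0.7115 -0.1465  0.06  ]
scene rim corners [ 0.7189 -0.1416  0.06  ] [0.6633 0.16   0.06  ]
bar ends [0.641  0.3463 0.24  ] [0.2546 0.3211 0.24  ] [0.6423 0.3483 0.2369]
driver [0.5821 0.3058 0.247 ] [0.5825 0.3106 0.2459]
hammer [0.492 0.306 0.247] [0.4924 0.3084 0.245 ]
wrench [0.4012 0.3039 0.247 ] [0.4015 0.3058 0.2436]
mallet [0.3126 0.2982 0.247 ] [0.3125 0.3001 0.2424]
hooktips [array([0.5805, 0.2898, 0.25  ]), array([0.4914, 0.2842, 0.25  ]), array([0.4008, 0.2833, 0.25  ]), array([0.3143, 0.2737, 0.25  ])]
```

>>> arm_command(increments="0 0 0 -50 0.148; 0 0 0 -100 0.296; 0 0 0 -130 0.444; 0 0 0 -130 0.59; 0 0 0 -130 0.59")

```text
t: 0.7
tool_pos: [0.1426, 0.5833, 0.3749]
orientation: [-1.27, -2.873, -0.004]
force: [-0.5, -0.9, -0.6]
opening: 0.093
gripper_force: 0.0
```

>>> arm_command(increments="0 0 0 0 0.148; 0 0 0 0 0.296; 0 0 0 0 0.444; 0 0 0 0 0.59; 0 0 0 0 0.59")

```text
t: 1.2
tool_pos: [0.1423, 0.5824, 0.3718]
orientation: [2.045, 2.384, -0.004]
force: [-0.6, 0.1, -0.5]
opening: 0.0929
gripper_force: 0.0
```

```bash
python3 - <<'E'
from h import *
np.set_printoptions(precision=4,suppress=True)
s=robot.read_state();print(s["tool_pos"],s["q"],s["t"])
print(move([.682,-.110,.25],np.radians(8.7)))
print("mat",[ray("top",p,.004) for p in((325,160),(382,157),(396,248),(335,254))])
E
```

```text
[0.1423 0.5824 0.3718] [1.2456 0.1166 1.2722 0.     1.7557 1.0929] 1.2
(array([-766.1,  428.2,  123.2]), np.float64(0.001))
mat [array([ 0.6301, -0.2396,  0.004 ]), array([ 0.6501, -0.401 ,  0.004 ]), array([ 0.3973, -0.4367,  0.004 ]), array([ 0.3703, -0.2734,  0.004 ])]
```

>>> arm_command(increments="0.3 -38 21 0 0; 0.3 -76 43 0 0; 0.3 -115 64 0 0; 0.3 -153 86 0 0; 0.3 -192 107 0 0")

```text
t: 1.7
tool_pos: [0.2776, 0.4075, 0.3726]
orientation: [2.037, 2.392, -0.002]
force: [1.4, -0.3, 0.1]
opening: 0.0653
gripper_force: 0.0
```

>>> arm_command(increments="0.3 -38 21 0 0; 0.3 -76 43 0 0; 0.3 -115 64 0 0; 0.3 -153 86 0 0; 0.3 -192 107 0 0")

```text
t: 2.2
tool_pos: [0.4123, 0.2337, 0.3728]
orientation: [-2.037, -2.391, 0.001]
force: [-0.3, 0.7, 0.5]
opening: 0.0651
gripper_force: 0.0
```

>>> arm_command(increments="0.3 -38 21 0 0; 0.3 -76 43 0 0; 0.3 -115 64 0 0; 0.3 -153 86 0 0; 0.3 -192 107 0 0")

```text
t: 2.7
tool_pos: [0.547, 0.0601, 0.3726]
orientation: [-2.037, -2.39, 0.001]
force: [0.1, 0.7, 0.6]
opening: 0.0657
gripper_force: 0.0
```

>>> arm_command(increments="0.3 -38 21 20 0; 0.3 -76 43 40 0; 0.3 -115 64 60 0; 0.3 -153 86 90 0; 0.3 -190 107 123 0")

```text
t: 3.2
tool_pos: [0.6781, -0.1074, 0.2534]
orientation: [-2.038, -2.391, 0.0]
force: [0.2, 0.9, -0.1]
opening: 0.065
gripper_force: 0.0
```

```bash
python3 - <<'E'
from h import *
s=robot.read_state();print(s["tool_pos"],s["q"],s["t"],s["opening"])
print(move([.682,-.110,.25],np.radians(8.7)))
im=robot.read_camera("top");im2=robot.read_camera("scene")
cv2.imwrite("pics/a.png",np.hstack([cv2.resize(im[100:240,150:350],(400,280)),cv2.resize(im2[140:280,180:380],(400,280))]))
E
```

```text
[ 0.67813521 -0.10739812  0.25335264] [-2.31715614e-01  3.62460960e-01  1.20076503e+00  1.23718841e-05
  1.57850746e+00 -3.90743883e-01] 3.2 0.06496540468823699
(array([-3.2,  3.4,  3.4]), np.float64(0.007))
```

View pics/a.png

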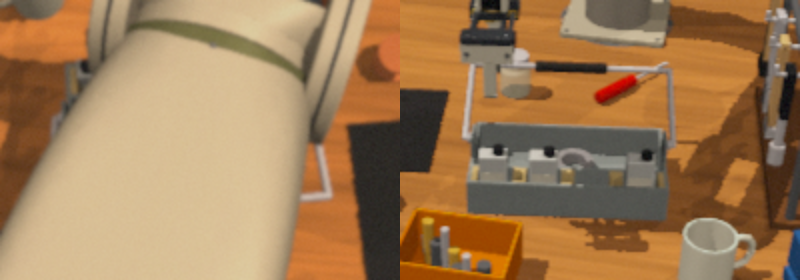

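The scene view confirms the gripper is above tin 0 at (490,75), clear of the bail. Next I descend and grip.

>>> arm_command(increments="0.3 0 0 45 0; 0.3 0 0 90 0; 0.3 0 0 130 0; 0.3 0 0 150 0; 0.3 0 0 159 0")

```text
t: 3.8
tool_pos: [0.675, -0.1046, 0.0925]
orientation: [-2.037, -2.385, 0.004]
force: [-0.5, -0.0, -1.3]
opening: 0.0651
gripper_force: 0.0
```

>>> arm_command(increments="0.9 0 0 0 0; 0.9 0 0 0 0; 0.9 0 0 0 0; 0.9 0 0 0 0; 0.9 0 0 0 0", grip_force=20)

```text
t: 4.3
tool_pos: [0.6782, -0.1059, 0.0973]
orientation: [2.046, 2.382, 0.002]
force: [0.1, 0.1, 0.8]
opening: 0.0299
gripper_force: 1.3
```

>>> arm_command(increments="0.9 0 0 -30 0; 0.9 0 0 -70 0; 0.9 0 0 -115 0; 0.9 0 0 -160 0; 0.9 0 0 -160 0")

```text
t: 4.8
tool_pos: [0.6808, -0.1065, 0.266]
orientation: [2.039, 2.374, 0.01]
force: [-0.0, -0.6, -1.1]
opening: 0.0281
gripper_force: 20.0
```

```bash
python3 - <<'E'
from h import *
s=robot.read_state();print(s["tool_pos"],s["t"],s["opening"],s["gripper_force"])
print(move([.428,-.349,.25],np.radians(8.7)))
E
```

```text
[ 0.68076599 -0.10646146  0.26604125] 4.8 0.028139955820533965 19.957241714000702
(array([-201.6, -286.6,   13.4]), np.float64(-0.001))
```

>>> arm_command(increments="0.9 -25 -36 0 0; 0.9 -50 -72 0 0; 0.9 -75 -108 0 0; 0.9 -100 -143 0 0; 0.9 -100 -143 0 0")

```text
t: 5.3
tool_pos: [0.5478, -0.2296, 0.2557]
orientation: [-2.052, -2.378, 0.003]
force: [1.6, 0.5, -0.5]
opening: 0.0279
gripper_force: 20.0
```

>>> arm_command(increments="0.9 -25 -36 0 0; 0.9 -50 -72 0 0; 0.9 -75 -108 0 0; 0.9 -101 -143 0 0; 0.9 -101 -143 0 0")

```text
t: 5.8
tool_pos: [0.4218, -0.3505, 0.2558]
orientation: [-2.053, -2.378, 0.003]
force: [0.3, 0.7, -0.9]
opening: 0.0283
gripper_force: 20.0
```

>>> arm_command(increments="0.9 0 0 0 0; 0.9 0 0 0 0; 0.9 0 0 0 0")

```text
t: 6.1
tool_pos: [0.4259, -0.3464, 0.2558]
orientation: [-2.045, -2.385, -0.001]
force: [0.0, 0.1, -0.9]
opening: 0.0275
gripper_force: 20.0
```

```bash
python3 - <<'E'
from h import *
for i in range(3):
    s=robot.read_state();print(s["tool_pos"],s["t"],s["opening"],s["force"]); im2=robot.read_camera("scene")
print(move([.428,-.349,.091],np.radians(8.7)))
im=robot.read_camera("top")
cv2.imwrite("pics/b.png",np.hstack([cv2.resize(im[100:300,240:440],(400,400)),cv2.resize(im2[100:300,120:320],(400,400))]))
E
```

```text
[ 0.42592337 -0.34640268  0.25584262] 6.1 0.027470502544294825 [ 0.04991122  0.11172436 -0.86434032]
[ 0.42587407 -0.34642406  0.25580871] 6.15 0.02769425562921228 [ 0.62197356  0.85501949 -1.01380259]
[ 0.42577991 -0.34649133  0.25581402] 6.2 0.02827444901679101 [-1.01323386 -0.47534266 -1.51404851]
(array([ -2.7,   2. , 164.9]), np.float64(0.001))
```

View pics/b.png

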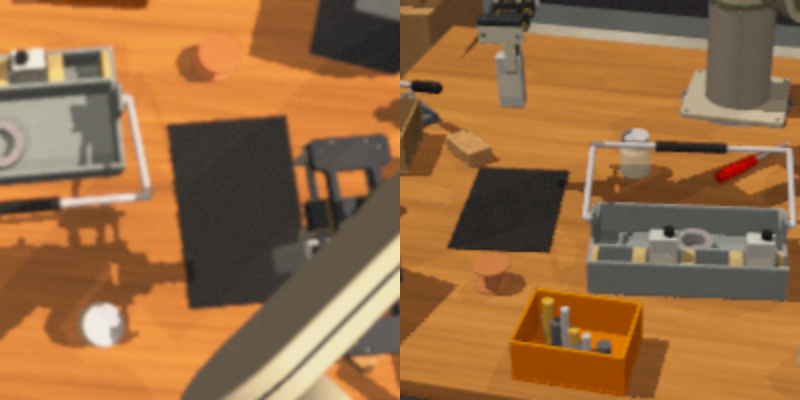

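The picture shows the tin hanging at the near end of the mat, left panel (290,258). I'll lower it to TCP z of about 0.097 and release.

>>> arm_command(increments="0.9 0 0 40 0; 0.9 0 0 85 0; 0.9 0 0 125 0; 0.9 0 0 150 0; 0.9 0 0 158 0")

```text
t: 6.8
tool_pos: [0.4239, -0.3455, 0.0957]
orientation: [-2.044, -2.38, -0.001]
force: [-9.3, 7.8, 28.5]
opening: 0.0278
gripper_force: 20.1
```

>>> arm_command(increments="0.9 0 0 1 0; 0.9 0 0 1 0; 0.4 0 0 1 0; 0.4 0 0 1 0; 0.4 0 0 1 0")

```text
t: 7.3
tool_pos: [0.4253, -0.3477, 0.0976]
orientation: [2.047, 2.382, -0.0]
force: [-0.3, -0.4, 0.0]
opening: 0.0472
gripper_force: 0.0
```

>>> arm_command(increments="0.4 0 0 -20 0; 0.4 0 0 -60 0; 0.4 0 0 -105 0; 0.4 0 0 -150 0; 0.4 0 0 -150 0")

```text
t: 7.8
tool_pos: [0.4275, -0.35, 0.2556]
orientation: [2.039, 2.373, -0.001]
force: [0.5, -0.9, 0.5]
opening: 0.056
gripper_force: 0.0
```

```bash
python3 - <<'E'
from h import *
s=robot.read_state();print(s["tool_pos"],s["t"],s["opening"],s["force"])
print(move([.671,-.0355,.25],np.radians(8.7)))
E
```

```text
[ 0.4275064  -0.35001801  0.25559913] 7.8 0.056028696452759666 [ 0.48093201 -0.8703725   0.4934503 ]
(array([274.4, 288. ,   5. ]), np.float64(-0.001))
```

>>> arm_command(increments="0.3 34 36 0 0; 0.3 68 72 0 0; 0.3 103 108 0 0; 0.3 137 144 0 0; 0.3 137 144 0 0")

```text
t: 8.3
tool_pos: [0.5494, -0.1852, 0.2466]
orientation: [-2.041, -2.388, -0.003]
force: [-0.8, -0.6, 0.6]
opening: 0.0648
gripper_force: 0.0
```

>>> arm_command(increments="0.3 34 36 0 0; 0.3 68 72 0 0; 0.3 103 108 0 0; 0.3 137 144 0 0; 0.3 137 144 0 0")

```text
t: 8.8
tool_pos: [0.6702, -0.0281, 0.2451]
orientation: [-2.04, -2.386, -0.001]
force: [-0.6, -0.6, -0.4]
opening: 0.065
gripper_force: 0.0
```

>>> arm_command(increments="0.3 0 0 0 0; 0.3 0 0 0 0")

```text
t: 9.0
tool_pos: [0.668, -0.0342, 0.2467]
orientation: [-2.048, -2.382, 0.001]
force: [-0.0, -0.2, 0.5]
opening: 0.0654
gripper_force: 0.0
```

```bash
python3 - <<'E'
from h import *
s=robot.read_state();print(s["tool_pos"],s["t"],s["opening"],s["force"])
print(move([.671,-.0355,.094],np.radians(8.7)))
cv2.imwrite("pics/full_c.png",robot.read_camera("scene"))
E
```

```text
[ 0.66797463 -0.03423187  0.24671671] 9.0 0.06542626385185801 [-0.00370598 -0.16901662  0.5350967 ]
(array([ -1.6,   2.9, 152.7]), np.float64(-0.002))
```

>>> arm_command(increments="0.3 -1 2 45 0; 0.3 -1 2 90 0; 0.3 -1 2 125 0; 0.3 -1 2 145 0; 0.3 -1 2 152 0")

```text
t: 9.55
tool_pos: [0.668, -0.0353, 0.0918]
orientation: [-2.048, -2.378, 0.004]
force: [-0.4, -0.0, 0.0]
opening: 0.0649
gripper_force: 0.0
```

>>> arm_command(increments="0.3 0 0 0 0; 0.9 0 0 0 0; 0.9 0 0 0 0; 0.9 0 0 0 0; 0.9 0 0 0 0")

```text
t: 10.05
tool_pos: [0.6711, -0.034, 0.0961]
orientation: [2.047, 2.382, 0.001]
force: [1.2, -0.7, 0.1]
opening: 0.0381
gripper_force: 0.0
```

>>> arm_command(increments="0.9 0 0 0 0; 0.9 0 0 -40 0; 0.9 0 0 -85 0; 0.9 0 0 -130 0; 0.9 0 0 -160 0")

```text
t: 10.55
tool_pos: [0.6713, -0.0339, 0.259]
orientation: [2.045, 2.38, 0.003]
force: [-0.2, 0.0, -0.8]
opening: 0.0279
gripper_force: 20.0
```

>>> arm_command(increments="0.9 -35 -25 0 0; 0.9 -70 -50 0 0; 0.9 -105 -75 0 0; 0.9 -140 -100 0 0; 0.9 -140 -100 0 0")

```text
t: 11.05
tool_pos: [0.5904, -0.192, 0.2547]
orientation: [2.053, 2.378, -0.003]
force: [0.4, -0.4, -0.8]
opening: 0.0281
gripper_force: 20.0
```

>>> arm_command(increments="0.9 -35 -25 0 0; 0.9 -70 -50 0 0; 0.9 -105 -75 0 0; 0.9 -137 -101 0 0; 0.9 -137 -101 0 0")

```text
t: 11.55
tool_pos: [0.511, -0.3418, 0.2546]
orientation: [-2.053, -2.378, 0.003]
force: [0.3, 0.7, -1.2]
opening: 0.0279
gripper_force: 20.0
```

>>> arm_command(increments="0.9 0 0 40 0; 0.9 0 0 85 0; 0.9 0 0 125 0; 0.9 0 0 145 0; 0.9 0 0 155 0")

```text
t: 12.05
tool_pos: [0.5125, -0.3357, 0.0964]
orientation: [-2.043, -2.379, -0.0]
force: [-0.0, 0.4, -0.8]
opening: 0.0279
gripper_force: 20.0
```

>>> arm_command(increments="0.9 0 0 2 0; 0.9 0 0 3 0; 0.4 0 0 3 0; 0.4 0 0 3 0; 0.4 0 0 3 0")

```text
t: 12.55
tool_pos: [0.5142, -0.3386, 0.0984]
orientation: [2.046, 2.381, 0.0]
force: [-0.9, 0.2, 0.5]
opening: 0.0472
gripper_force: 0.0
```

```bash
python3 - <<'E'
from h import *
s=robot.read_state();print(s["tool_pos"],s["t"],s["opening"],s["force"])
print(move([.649,.111,.094],np.radians(8.7)))
im=robot.read_camera("top");im2=robot.read_camera("scene")
cv2.imwrite("pics/d.png",np.hstack([cv2.resize(im[100:300,240:440],(400,400)),cv2.resize(im2[100:300,120:320],(400,400))]))
E
```

```text
[ 0.51422365 -0.33859065  0.09842667] 12.55 0.0472106231242684 [-0.94216575  0.17459807  0.53101149]
(array([424.2, 200.8,   4. ]), np.float64(-0.001))
```

View pics/d.png

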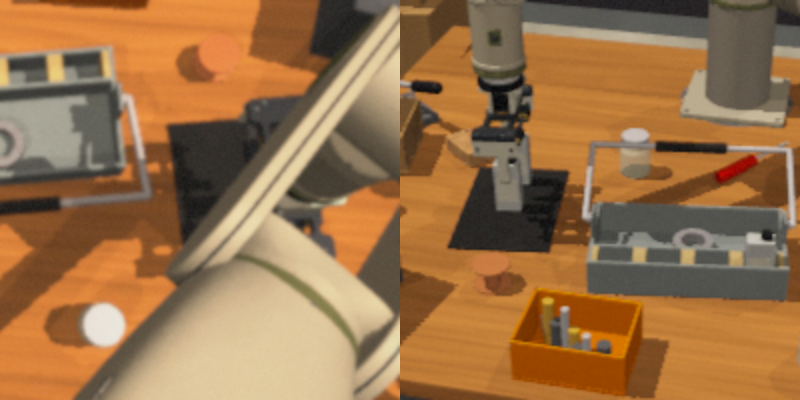

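Tin 1 stands on the mat at right panel (508,195), and only tin 3 is left in the tote. I'll lift and go to it.

>>> arm_command(increments="0.4 0 0 -20 0; 0.3 0 0 -65 0; 0.3 0 0 -110 0; 0.3 0 0 -150 0; 0.3 0 0 -150 0")

```text
t: 13.15
tool_pos: [0.5162, -0.3401, 0.2556]
orientation: [2.039, 2.373, 0.001]
force: [1.0, -0.7, 0.1]
opening: 0.065
gripper_force: 0.0
```

>>> arm_command(increments="0.3 44 20 0 0; 0.3 88 40 0 0; 0.3 132 60 0 0; 0.3 176 80 0 0; 0.3 212 100 0 0")

```text
t: 13.65
tool_pos: [0.5804, -0.1109, 0.2465]
orientation: [-2.047, -2.383, -0.0]
force: [0.9, 0.2, -0.8]
opening: 0.0651
gripper_force: 0.0
```

>>> arm_command(increments="0.3 44 20 0 0; 0.3 88 40 0 0; 0.3 132 60 0 0; 0.3 176 80 0 0; 0.3 212 101 0 0")

```text
t: 14.15
tool_pos: [0.6483, 0.1141, 0.2464]
orientation: [-2.046, -2.383, 0.0]
force: [0.3, 0.0, 0.2]
opening: 0.0646
gripper_force: 0.0
```

>>> arm_command(increments="0.3 0 0 0 0; 0.3 0 0 0 0; 0.3 0 0 0 0")

```text
t: 14.45
tool_pos: [0.6482, 0.1105, 0.2465]
orientation: [-2.048, -2.382, 0.001]
force: [0.1, -0.3, 0.9]
opening: 0.0653
gripper_force: 0.0
```

```bash
python3 - <<'E'
from h import *
s=robot.read_state();print(s["tool_pos"],s["t"],s["opening"],s["force"])
print(move([.649,.111,.094],np.radians(8.7)))
E
```

```text
[0.64816365 0.11051086 0.24647455] 14.45 0.06526261134842576 [ 0.11542004 -0.26573803  0.89262888]
(array([  0.4,   1. , 152.5]), np.float64(-0.001))
```

>>> arm_command(increments="0.3 0 1 45 0; 0.3 0 1 90 0; 0.3 0 1 125 0; 0.3 0 1 145 0; 0.3 0 1 152 0")

```text
t: 14.95
tool_pos: [0.6471, 0.1096, 0.0915]
orientation: [-2.048, -2.378, 0.006]
force: [-0.5, -0.7, 0.0]
opening: 0.0652
gripper_force: 0.0
```

>>> arm_command(increments="0.3 0 0 0 0; 0.9 0 0 0 0; 0.9 0 0 0 0; 0.9 0 0 0 0; 0.9 0 0 0 0")

```text
t: 15.45
tool_pos: [0.65, 0.1117, 0.0961]
orientation: [2.047, 2.382, 0.002]
force: [-0.3, -0.5, 1.1]
opening: 0.0377
gripper_force: 0.0
```

>>> arm_command(increments="0.9 0 0 0 0; 0.9 0 0 -40 0; 0.9 0 0 -85 0; 0.9 0 0 -130 0; 0.9 0 0 -160 0")

```text
t: 15.95
tool_pos: [0.6501, 0.1117, 0.2589]
orientation: [2.046, 2.381, 0.004]
force: [0.5, -0.0, -1.4]
opening: 0.0282
gripper_force: 20.0
```

>>> arm_command(increments="0.9 -43 -12 0 0; 0.9 -86 -24 0 0; 0.9 -129 -36 0 0; 0.9 -172 -48 0 0; 0.9 -212 -59 0 0")

```text
t: 16.45
tool_pos: [0.6222, -0.1086, 0.2546]
orientation: [-2.047, -2.382, 0.001]
force: [0.5, -0.5, -1.8]
opening: 0.0276
gripper_force: 20.0
```

>>> arm_command(increments="0.9 -43 -12 0 0; 0.9 -86 -24 0 0; 0.9 -129 -36 0 0; 0.9 -172 -48 0 0; 0.9 -212 -59 0 0")

```text
t: 16.95
tool_pos: [0.5958, -0.3272, 0.2545]
orientation: [-2.047, -2.382, 0.0]
force: [0.7, 0.3, -1.3]
opening: 0.0278
gripper_force: 20.0
```

>>> arm_command(increments="0.9 0 0 20 0; 0.9 0 0 65 0; 0.9 0 0 110 0; 0.9 0 0 140 0; 0.9 0 0 155 0")

```text
t: 17.45
tool_pos: [0.5941, -0.3238, 0.095]
orientation: [-2.043, -2.377, 0.002]
force: [0.1, 0.8, -1.4]
opening: 0.0279
gripper_force: 20.0
```

>>> arm_command(increments="0.9 0 0 2 0; 0.9 0 0 3 0; 0.4 0 0 3 0; 0.4 0 0 3 0; 0.4 0 0 3 0")

```text
t: 17.95
tool_pos: [0.5975, -0.3259, 0.0988]
orientation: [2.046, 2.381, 0.001]
force: [0.3, -1.2, -0.0]
opening: 0.0473
gripper_force: 0.0
```

>>> arm_command(increments="0.4 0 0 -20 0; 0.3 0 0 -65 0; 0.3 0 0 -115 0; 0.3 0 0 -165 0; 0.3 0 0 -215 0")

```text
t: 18.45
tool_pos: [0.5963, -0.3252, 0.3149]
orientation: [2.047, 2.382, 0.0]
force: [-0.0, -0.4, -0.3]
opening: 0.0653
gripper_force: 0.0
```

```bash
python3 - <<'E'
from h import *
s=robot.read_state();print(s["tool_pos"],s["t"],s["opening"],s["force"],s["q"])
for a in([.582,.310],[.4925,.306],[.4025,.302],[.3125,.2975]): print(move(a+[.32],np.radians(3)))
E
```

```text
[ 0.59633792 -0.32521021  0.31491181] 18.45 0.06528513033799561 [-0.04145231 -0.37135148 -0.32085372] [-5.74708917e-01  3.31249805e-01  1.12827066e+00 -4.99663465e-06
  1.68076892e+00 -7.25731851e-01]
(array([630.1,  81.4,  -5.6]), np.float64(0.099))
(array([639.6,  -7.7,  -5.7]), np.float64(0.099))
(array([649.2, -97.3,  -5.7]), np.float64(0.099))
(array([ 658.3, -186.9,   -5.8]), np.float64(0.099))
```

>>> arm_command(increments="0.3 43 5 0 0; 0.3 86 11 0 0; 0.3 129 16 0 0; 0.3 172 22 0 0; 0.3 212 27 0 0")

```text
t: 18.95
tool_pos: [0.5912, -0.1099, 0.3129]
orientation: [2.046, 2.382, 0.001]
force: [0.9, 0.0, 0.2]
opening: 0.0652
gripper_force: 0.0
```

>>> arm_command(increments="0.3 43 5 0 0; 0.3 86 11 0 0; 0.3 129 16 0 0; 0.3 172 22 0 0; 0.3 212 27 0 0")

```text
t: 19.45
tool_pos: [0.5859, 0.104, 0.313]
orientation: [2.046, 2.382, 0.002]
force: [1.2, 0.1, 0.8]
opening: 0.0647
gripper_force: 0.0
```

>>> arm_command(increments="0.3 43 5 0 0.05; 0.3 86 11 0 0.1; 0.3 129 16 -3 0.1; 0.3 172 22 -6 0.1; 0.3 206 27 -6 0.1")

```text
t: 19.95
tool_pos: [0.5815, 0.3123, 0.3194]
orientation: [2.162, 2.278, 0.003]
force: [0.3, 1.0, 0.0]
opening: 0.0648
gripper_force: 0.0
```

>>> arm_command(increments="0.3 0 0 0 0; 0.3 0 0 0 0; 0.3 0 0 0 0")

```text
t: 20.25
tool_pos: [0.5821, 0.3087, 0.3183]
orientation: [2.164, 2.276, 0.0]
force: [0.5, -0.2, 0.4]
opening: 0.0651
gripper_force: 0.0
```

```bash
python3 - <<'E'
from h import *
s=robot.read_state();print(s["tool_pos"],s["t"],s["opening"])
print(move([.582,.310,.231],np.radians(3)))
im=robot.read_camera("top");im2=robot.read_camera("scene")
cv2.imwrite("pics/e.png",np.hstack([cv2.resize(im[80:300,40:440],(436,240)),cv2.resize(im2[100:240,140:280],(240,240))]))
cv2.imwrite("pics/f.png",np.hstack([cv2.resize(im[90:290,50:200],(390,520)),cv2.resize(im2[80:280,300:450],(390,520))]))
E
```

```text
[0.58205543 0.30870952 0.31829853] 20.25 0.06514071440961708
(array([ 1.3, -0. , 87.3]), np.float64(-0.002))
```

View pics/f.png

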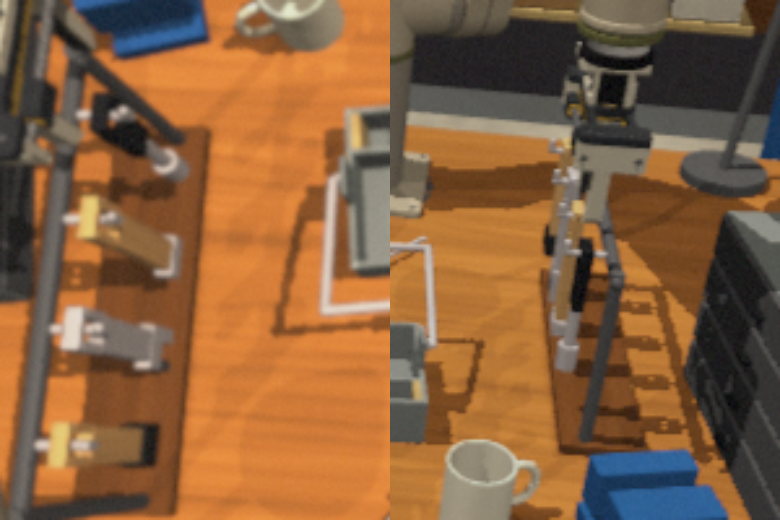

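View pics/e.png

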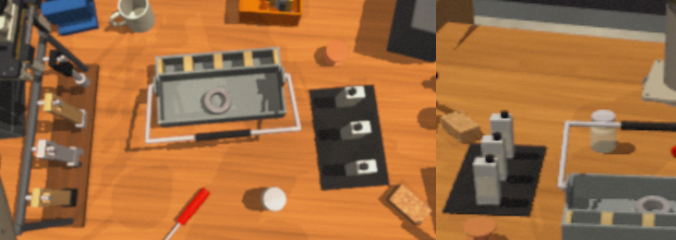

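All three tins stand on the mat at (352,92), (358,130) and (367,168). The gripper is above the driver. Next I descend, grip, lift 18 mm and draw it off.

>>> arm_command(increments="0.3 0 0 35 0; 0.3 0 0 65 0; 0.3 0 0 80 0; 0.3 0 0 87 0; 0.3 0 0 87 0", grip_force=25)

```text
t: 20.85
tool_pos: [0.5818, 0.3091, 0.2306]
orientation: [-2.165, -2.276, 0.001]
force: [0.5, -0.8, 0.1]
opening: 0.0651
gripper_force: 0.0
```

>>> arm_command(increments="0.3 0 0 0 0; 0.9 0 0 0 0; 0.9 0 0 0 0; 0.9 0 0 0 0; 0.9 0 0 0 0")

```text
t: 21.35
tool_pos: [0.5819, 0.3098, 0.2313]
orientation: [2.164, 2.277, 0.001]
force: [0.8, -0.0, 0.9]
opening: 0.0379
gripper_force: 0.0
```

>>> arm_command(increments="0.9 0 0 0 0; 0.9 0 0 -10 0; 0.9 0 0 -18 0; 0.9 0 0 -18 0; 0.9 0 0 -18 0")

```text
t: 21.85
tool_pos: [0.5821, 0.3098, 0.2495]
orientation: [2.164, 2.277, 0.001]
force: [0.6, -0.0, -2.4]
opening: 0.0338
gripper_force: 25.0
```

>>> arm_command(increments="0.9 -15 0 0 0; 0.9 -35 0 0 0; 0.9 -60 0 0 0; 0.9 -80 0 0 0; 0.9 -80 0 0 0")

```text
t: 22.35
tool_pos: [0.5862, 0.2256, 0.2487]
orientation: [2.168, 2.273, -0.002]
force: [0.6, 0.7, -2.0]
opening: 0.0333
gripper_force: 25.0
```

```bash
python3 - <<'E'
from h import *
s=robot.read_state();print(s["tool_pos"],s["t"],s["opening"],s["force"])
print(move([.682,-.109,.35],np.radians(-81.3)))
im=robot.read_camera("top");im2=robot.read_camera("scene")
cv2.imwrite("pics/g.png",np.hstack([cv2.resize(im[90:290,50:200],(390,520)),cv2.resize(im2[80:280,300:450],(390,520))]))
E
```

```text
[0.58621863 0.22555942 0.24867945] 22.35 0.033279158681678966 [ 0.56634653  0.69238455 -2.01613858]
(array([-338.9,   79.8, -100.8]), np.float64(1.466))
```

View pics/g.png

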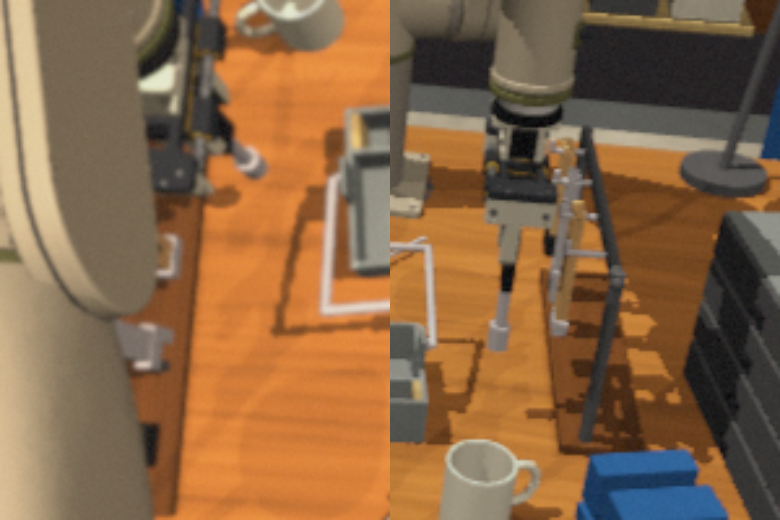

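The driver is held plumb, foot at right panel (498,340). Next I rise and turn, then carry it to pocket 0.

>>> arm_command(increments="0.9 0 0 -30 0.148; 0.9 0 0 -60 0.296; 0.9 0 0 -90 0.444; 0.9 0 0 -100 0.592; 0.9 0 0 -100 0.733")

```text
t: 22.95
tool_pos: [0.5867, 0.2306, 0.3522]
orientation: [2.84, 1.343, 0.008]
force: [0.3, 0.1, -2.0]
opening: 0.0339
gripper_force: 25.0
```

>>> arm_command(increments="0.9 0 0 0 0.148; 0.9 0 0 0 0.296; 0.9 0 0 0 0.444; 0.9 0 0 0 0.592; 0.9 0 0 0 0.733")

```text
t: 23.45
tool_pos: [0.5857, 0.2303, 0.3487]
orientation: [-3.132, -0.236, 0.001]
force: [0.3, -0.3, -1.7]
opening: 0.0342
gripper_force: 25.0
```

>>> arm_command(increments="0.9 0 0 0 0; 0.9 0 0 0 0")

```text
t: 23.65
tool_pos: [0.5858, 0.2301, 0.3488]
orientation: [-3.131, -0.252, 0.0]
force: [0.8, 0.3, -1.8]
opening: 0.0339
gripper_force: 25.0
```

```bash
python3 - <<'E'
from h import *
s=robot.read_state();print(s["tool_pos"],s["t"],s["q"])
print(move([.682,-.109,.27],np.radians(-81.3)))
E
```

```text
[0.58578553 0.23011652 0.34879418] 23.65 [2.92767242e-01 1.93288073e-01 1.22906501e+00 1.87792496e-04
 1.71938650e+00 1.70295673e+00]
(array([ 40.7, 350.2,  78.7]), np.float64(0.009))
```

>>> arm_command(increments="0.9 5 44 0 0; 0.9 10 88 0 0; 0.9 15 132 0 0.009; 0.9 20 175 0 0.009; 0.9 20 175 0 0.009")

```text
t: 24.15
tool_pos: [0.6337, 0.0546, 0.3484]
orientation: [3.131, 0.228, -0.001]
force: [-0.2, 0.9, -2.4]
opening: 0.0336
gripper_force: 25.0
```

>>> arm_command(increments="0.9 5 44 0 0; 0.9 10 88 15 0; 0.9 15 132 40 0; 0.9 21 175 60 0; 0.9 21 175 79 0")

```text
t: 24.65
tool_pos: [0.6793, -0.1153, 0.2678]
orientation: [3.132, 0.228, -0.002]
force: [-0.6, 1.0, -1.9]
opening: 0.0338
gripper_force: 25.0
```

>>> arm_command(increments="0.9 0 0 0 0; 0.9 0 0 0 0; 0.9 0 0 0 0")

```text
t: 24.95
tool_pos: [0.6799, -0.1088, 0.272]
orientation: [3.132, 0.234, 0.004]
force: [-0.0, 0.6, -1.6]
opening: 0.0338
gripper_force: 25.0
```

```bash
python3 - <<'E'
from h import *
s=robot.read_state();print(s["tool_pos"],s["t"],s["opening"],s["force"])
print(move([.682,-.109,.161],np.radians(-81.3)))
im=robot.read_camera("top");im2=robot.read_camera("scene")
cv2.imwrite("pics/i.png",np.hstack([cv2.resize(im[90:240,150:350],(400,300)),cv2.resize(im2[120:270,200:400],(400,300))]))
p=np.array([.682,-.109,0]);print(proj("scene",p+[0,0,.006]),proj("scene",p+[0,0,.06]))
E
```

```text
[ 0.67987319 -0.10879399  0.27202948] 24.95 0.03376686977832504 [-0.00872271  0.5600086  -1.58949754]
(array([  1.8,   0.4, 111. ]), np.float64(-0.002))
[227.10487981 239.32665308] [226.95115125 225.57829142]
```

View pics/i.png

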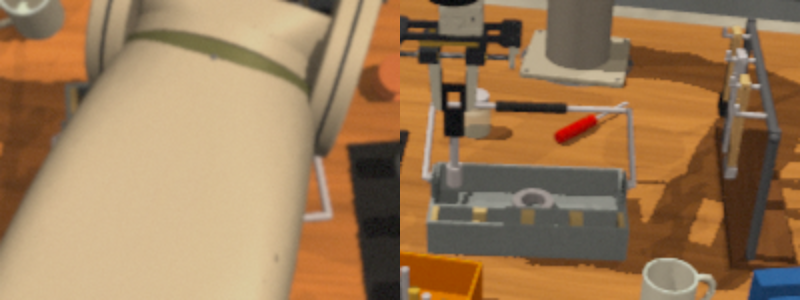

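The driver's foot, at panel (455,180), lines up with pocket 0. Lowering it.

>>> arm_command(increments="0.9 2 0 30 0; 0.9 2 0 60 0; 0.9 2 0 85 0; 0.9 2 0 98 0; 0.9 2 0 104 0")

```text
t: 25.55
tool_pos: [0.6808, -0.1091, 0.1651]
orientation: [-3.133, -0.232, 0.002]
force: [-0.3, -0.7, -1.9]
opening: 0.0337
gripper_force: 25.0
```

>>> arm_command(increments="0.9 0 0 2 0; 0.9 0 0 4 0; 0.9 0 0 6 0; 0.9 0 0 6 0")

```text
t: 25.95
tool_pos: [0.6816, -0.1099, 0.1607]
orientation: [3.133, 0.23, 0.002]
force: [-0.8, -0.0, -1.3]
opening: 0.0344
gripper_force: 25.0
```

>>> arm_command(increments="0.9 0 0 1 0; 0.9 0 0 2 0; 0.9 0 0 2 0")

```text
t: 26.25
tool_pos: [0.6815, -0.1099, 0.1584]
orientation: [3.133, 0.23, 0.001]
force: [-0.1, -0.2, 0.7]
opening: 0.0341
gripper_force: 25.0
```

>>> arm_command(increments="0.8 0 0 1 0; 0.5 0 0 1 0; 0.45 0 0 1 0; 0.45 0 0 1 0; 0.45 0 0 1 0")

```text
t: 26.75
tool_pos: [0.681, -0.1098, 0.1566]
orientation: [-3.133, -0.23, 0.001]
force: [-0.5, -0.5, -0.7]
opening: 0.0509
gripper_force: 0.0
```

>>> arm_command(increments="0.4 0 0 -5 0; 0.4 0 0 -25 0; 0.4 0 0 -65 0; 0.4 0 0 -110 0; 0.4 0 0 -160 0")

```text
t: 27.25
tool_pos: [0.6805, -0.1096, 0.3177]
orientation: [-3.133, -0.23, 0.003]
force: [0.5, -0.3, -0.3]
opening: 0.056
gripper_force: 0.0
```

```bash
python3 - <<'E'
from h import *
s=robot.read_state();print(s["tool_pos"],s["t"],s["opening"],s["force"])
print(move([.4925,.306,.32],np.radians(3)))
im2=robot.read_camera("scene")
cv2.imwrite("pics/j.png",cv2.resize(im2[120:270,200:400],(600,450)))
E
```

```text
[ 0.68045526 -0.10959384  0.31768078] 27.25 0.056020184734014496 [ 0.45836679 -0.3308162  -0.26820587]
(array([-125.2, -438.6,   -1.8]), np.float64(-1.476))
```

View pics/j.png

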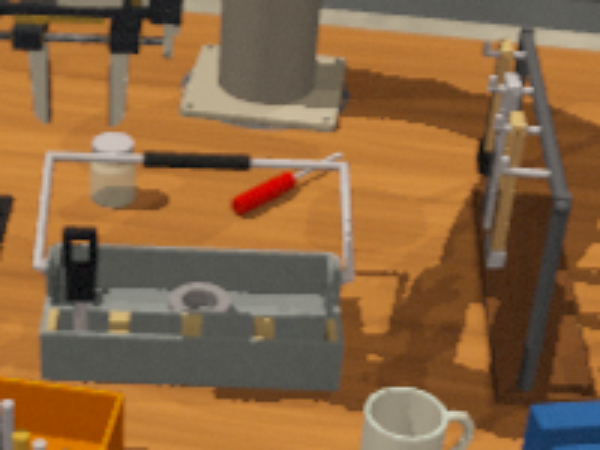

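The driver stands upright in pocket 0, panel (80,280). Now the hammer.

>>> arm_command(increments="0.35 -12 -44 0 0; 0.35 -25 -88 0 0; 0.35 -37 -132 0 0; 0.35 -50 -176 0 0; 0.35 -63 -219 0 0")

```text
t: 27.8
tool_pos: [0.5859, 0.0992, 0.3173]
orientation: [-3.133, -0.23, -0.001]
force: [0.6, -0.9, 0.1]
opening: 0.0604
gripper_force: 0.0
```

>>> arm_command(increments="0.35 -12 -44 0 0; 0.35 -25 -88 0 0; 0.35 -37 -132 0 0; 0.35 -50 -176 0 0; 0.35 -62 -219 0 0")

```text
t: 28.3
tool_pos: [0.4924, 0.3069, 0.3174]
orientation: [-3.133, -0.23, -0.001]
force: [0.7, 0.2, 0.2]
opening: 0.0604
gripper_force: 0.0
```

>>> arm_command(increments="0.35 0 0 0 -0.148; 0.35 0 0 0 -0.296; 0.35 0 0 0 -0.444; 0.35 0 0 0 -0.592; 0.35 0 0 0 -0.738")

```text
t: 28.8
tool_pos: [0.4934, 0.3054, 0.3172]
orientation: [2.835, 1.354, 0.001]
force: [-0.9, -0.9, 0.5]
opening: 0.0605
gripper_force: 0.0
```

>>> arm_command(increments="0.35 0 0 0 -0.148; 0.35 0 0 0 -0.296; 0.35 0 0 0 -0.444; 0.35 0 0 0 -0.592; 0.35 0 0 0 -0.738")

```text
t: 29.3
tool_pos: [0.4935, 0.3053, 0.3172]
orientation: [2.156, 2.285, 0.001]
force: [-0.1, 1.2, -0.1]
opening: 0.0599
gripper_force: 0.0
```

>>> arm_command(increments="0.35 0 0 0 0; 0.35 0 0 0 0")

```text
t: 29.5
tool_pos: [0.4935, 0.3052, 0.3171]
orientation: [2.168, 2.273, 0.001]
force: [0.1, -0.1, 0.9]
opening: 0.0599
gripper_force: 0.0
```

```bash
python3 - <<'E'
from h import *
s=robot.read_state();print(s["tool_pos"],s["t"])
print(move([.4925,.306,.231],np.radians(3)))
E
```

```text
[0.49348582 0.30524485 0.31713227] 29.5
(array([ 0.8, -1. , 86.1]), np.float64(-0.005))
```

>>> arm_command(increments="0.35 1 -1 35 0; 0.35 1 -1 65 0; 0.35 1 -1 80 0; 0.35 1 -1 86 0; 0.35 1 -1 86 0")

```text
t: 30.0
tool_pos: [0.4923, 0.3061, 0.2308]
orientation: [-2.164, -2.277, 0.001]
force: [-0.8, -0.1, 0.4]
opening: 0.0606
gripper_force: 0.0
```

>>> arm_command(increments="0.35 0 0 0 0; 0.9 0 0 0 0; 0.9 0 0 0 0; 0.9 0 0 0 0; 0.9 0 0 0 0")

```text
t: 30.5
tool_pos: [0.4926, 0.3062, 0.2314]
orientation: [2.163, 2.278, 0.001]
force: [-1.5, -0.7, 1.8]
opening: 0.0337
gripper_force: 25.0
```

>>> arm_command(increments="0.9 0 0 0 0; 0.9 0 0 -10 0; 0.9 0 0 -18 0; 0.9 0 0 -18 0; 0.9 0 0 -18 0")

```text
t: 31.0
tool_pos: [0.4926, 0.3063, 0.2494]
orientation: [2.163, 2.278, 0.001]
force: [-0.7, -0.2, -2.6]
opening: 0.0338
gripper_force: 25.0
```

>>> arm_command(increments="0.9 -15 0 0 0; 0.9 -35 0 0 0; 0.9 -60 0 0 0; 0.9 -80 0 0 0; 0.9 -80 0 0 0")

```text
t: 31.5
tool_pos: [0.4966, 0.2234, 0.2485]
orientation: [2.166, 2.275, -0.002]
force: [-0.1, -1.2, -1.6]
opening: 0.0336
gripper_force: 25.0
```

>>> arm_command(increments="0.9 0 0 -30 0.148; 0.9 0 0 -60 0.296; 0.9 0 0 -90 0.444; 0.9 0 0 -100 0.592; 0.9 0 0 -100 0.74")

```text
t: 32.0
tool_pos: [0.4973, 0.2267, 0.3516]
orientation: [2.844, 1.334, 0.007]
force: [0.4, -0.1, -2.2]
opening: 0.0335
gripper_force: 25.0
```

>>> arm_command(increments="0.9 0 0 0 0.148; 0.9 0 0 0 0.296; 0.9 0 0 0 0.444; 0.9 0 0 0 0.592; 0.9 0 0 0 0.733")

```text
t: 32.5
tool_pos: [0.4964, 0.2264, 0.3485]
orientation: [-3.133, -0.226, 0.001]
force: [-1.1, -0.9, -1.2]
opening: 0.0341
gripper_force: 25.0
```

>>> arm_command(increments="0.9 0 0 0 0; 0.9 0 0 0 0")

```text
t: 32.7
tool_pos: [0.4964, 0.2264, 0.3487]
orientation: [-3.132, -0.242, 0.001]
force: [-0.5, 0.5, -2.6]
opening: 0.0339
gripper_force: 25.0
```

```bash
python3 - <<'E'
from h import *
s=robot.read_state();print(s["tool_pos"],s["t"],s["opening"],s["force"])
print(move([.671,-.0355,.28],np.radians(-81.3)))
E
```

```text
[0.49640804 0.22640085 0.34866635] 32.7 0.0338900884020399 [-0.48310805  0.45774055 -2.61081558]
(array([132.3, 285.6,  68.6]), np.float64(0.002))
```

>>> arm_command(increments="0.9 19 41 0 0; 0.9 38 82 0 0; 0.9 57 123 0 0; 0.9 75 163 0 0; 0.9 94 204 0 0")

```text
t: 33.2
tool_pos: [0.6206, 0.0372, 0.3489]
orientation: [-3.132, -0.242, -0.0]
force: [0.5, -0.1, -1.1]
opening: 0.0338
gripper_force: 25.0
```

>>> arm_command(increments="0.9 19 41 20 0; 0.9 38 82 45 0; 0.9 38 82 68 0; 0.9 38 82 68 0; 0.9 38 82 68 0")

```text
t: 33.7
tool_pos: [0.6693, -0.0364, 0.2807]
orientation: [-3.132, -0.239, 0.002]
force: [-0.1, -0.2, -1.5]
opening: 0.0336
gripper_force: 25.0
```

```bash
python3 - <<'E'
from h import *
s=robot.read_state();print(s["tool_pos"],s["t"],s["opening"],s["force"])
print(move([.671,-.0355,.166],np.radians(-81.3)))
E
```

```text
[ 0.66929187 -0.03635635  0.28067365] 33.7 0.03359223341671274 [-0.10798166 -0.17658876 -1.51589911]
(array([  2. ,  -0.5, 114.7]), np.float64(0.0))
```

>>> arm_command(increments="0.9 2 0 30 0; 0.9 2 0 60 0; 0.9 2 0 85 0; 0.9 2 0 100 0; 0.9 2 0 110 0")

```text
t: 34.2
tool_pos: [0.672, -0.0356, 0.1717]
orientation: [3.132, 0.238, 0.002]
force: [-0.4, 0.3, -1.7]
opening: 0.0338
gripper_force: 25.0
```

>>> arm_command(increments="0.9 0 0 3 0; 0.9 0 0 5 0; 0.9 0 0 7 0; 0.9 0 0 7 0")

```text
t: 34.6
tool_pos: [0.6722, -0.0366, 0.1648]
orientation: [3.133, 0.235, 0.002]
force: [0.7, 0.3, -2.3]
opening: 0.034
gripper_force: 25.0
```

>>> arm_command(increments="0.8 0 0 0 0; 0.5 0 0 0 0; 0.45 0 0 0 0; 0.45 0 0 0 0; 0.45 0 0 0 0")

```text
t: 35.1
tool_pos: [0.6719, -0.0365, 0.1642]
orientation: [3.133, 0.235, 0.001]
force: [0.3, -0.4, 0.0]
opening: 0.051
gripper_force: 0.0
```

>>> arm_command(increments="0.45 0 0 -5 0; 0.4 0 0 -25 0; 0.4 0 0 -65 0; 0.4 0 0 -110 0; 0.4 0 0 -160 0")

```text
t: 35.6
tool_pos: [0.671, -0.0364, 0.3248]
orientation: [-3.132, -0.235, 0.003]
force: [0.5, 0.2, 0.0]
opening: 0.0557
gripper_force: 0.0
```

```bash
python3 - <<'E'
from h import *
s=robot.read_state();print(s["tool_pos"],s["t"],s["opening"],s["force"])
print(move([.4025,.302,.32],np.radians(3)))
cv2.imwrite("pics/full_k.png",robot.read_camera("scene"))
E
```

```text
[ 0.67101057 -0.03641844  0.32481496] 35.6 0.05574166732194266 [0.51692849 0.18896533 0.02680342]
(array([-215. , -374.7,    5.4]), np.float64(-1.473))
```

>>> arm_command(increments="0.35 -22 -38 0 0; 0.35 -44 -76 0 0; 0.35 -66 -114 0 0; 0.35 -88 -152 0 0; 0.35 -108 -187 0 0")

```text
t: 36.15
tool_pos: [0.5357, 0.1336, 0.3244]
orientation: [-3.132, -0.235, -0.001]
force: [0.7, 0.6, 1.0]
opening: 0.0604
gripper_force: 0.0
```

>>> arm_command(increments="0.35 -22 -38 0 0; 0.35 -44 -76 0 0; 0.35 -66 -114 0 0; 0.35 -88 -152 0 0; 0.35 -107 -188 0 0")

```text
t: 36.65
tool_pos: [0.4017, 0.3035, 0.3245]
orientation: [-3.132, -0.235, -0.002]
force: [0.6, -0.5, 0.0]
opening: 0.0606
gripper_force: 0.0
```

>>> arm_command(increments="0.35 0 0 0 -0.148; 0.35 0 0 0 -0.296; 0.35 0 0 0 -0.444; 0.35 0 0 0 -0.592; 0.35 0 0 0 -0.738")

```text
t: 37.15
tool_pos: [0.4031, 0.3023, 0.3243]
orientation: [-2.833, -1.358, -0.001]
force: [0.0, -0.4, 0.7]
opening: 0.0603
gripper_force: 0.0
```

>>> arm_command(increments="0.35 0 0 0 -0.148; 0.35 0 0 0 -0.296; 0.35 0 0 0 -0.444; 0.35 0 0 0 -0.592; 0.35 0 0 0 -0.735")

```text
t: 37.65
tool_pos: [0.4032, 0.3022, 0.3243]
orientation: [2.156, 2.285, 0.001]
force: [0.0, 0.2, -0.3]
opening: 0.0604
gripper_force: 0.0
```

>>> arm_command(increments="0.35 0 0 0 0; 0.35 0 0 0 0")

```text
t: 37.85
tool_pos: [0.4032, 0.3022, 0.3242]
orientation: [2.168, 2.274, 0.001]
force: [-0.4, 0.5, -0.5]
opening: 0.0604
gripper_force: 0.0
```

```bash
python3 - <<'E'
from h import *
s=robot.read_state();print(s["tool_pos"],s["t"])
print(move([.4025,.302,.231],np.radians(3)))
im=robot.read_camera("top");im2=robot.read_camera("scene")
cv2.imwrite("pics/l.png",np.hstack([cv2.resize(im[90:290,50:450],(520,260)),cv2.resize(im2[120:270,200:350],(260,260))]))
E
```

```text
[0.40322419 0.30223829 0.3242021 ] 37.85
(array([-0.2, -0.8, 93.2]), np.float64(-0.005))
```

View pics/l.png

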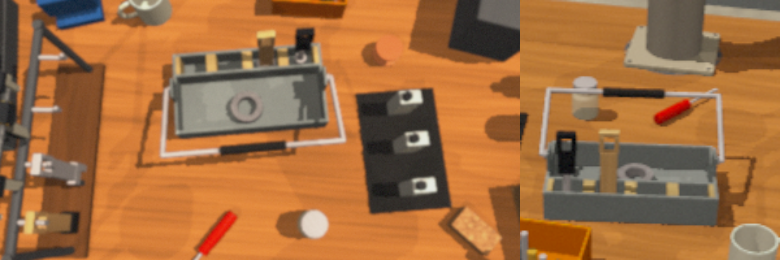

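The driver and hammer stand upright in pockets 0 and 1, at (305,45) and (266,48). The tins are unmoved. Now the wrench goes into pocket 2.

>>> arm_command(increments="0.35 0 -1 40 0; 0.35 0 -1 70 0; 0.35 0 -1 87 0; 0.35 0 -1 93 0; 0.35 0 -1 93 0")

```text
t: 38.45
tool_pos: [0.4018, 0.3019, 0.2303]
orientation: [-2.164, -2.277, 0.002]
force: [-0.2, -0.3, 0.4]
opening: 0.0602
gripper_force: 0.0
```

>>> arm_command(increments="0.35 0 0 0 0; 0.9 0 0 0 0; 0.9 0 0 0 0; 0.9 0 0 0 0; 0.9 0 0 0 0")

```text
t: 38.95
tool_pos: [0.4024, 0.3023, 0.2314]
orientation: [2.163, 2.278, 0.001]
force: [0.3, -0.8, 0.5]
opening: 0.0338
gripper_force: 25.0
```

>>> arm_command(increments="0.9 0 0 0 0; 0.9 0 0 -10 0; 0.9 0 0 -18 0; 0.9 0 0 -18 0; 0.9 0 0 -18 0")

```text
t: 39.45
tool_pos: [0.4023, 0.3023, 0.2493]
orientation: [2.163, 2.278, 0.001]
force: [0.1, 0.2, -2.3]
opening: 0.0336
gripper_force: 25.0
```

>>> arm_command(increments="0.9 -15 0 0 0; 0.9 -35 0 0 0; 0.9 -60 0 0 0; 0.9 -80 0 0 0; 0.9 -80 0 0 0")

```text
t: 39.95
tool_pos: [0.4063, 0.2197, 0.2485]
orientation: [2.165, 2.275, -0.002]
force: [-1.1, -0.0, -3.8]
opening: 0.0342
gripper_force: 25.0
```

>>> arm_command(increments="0.9 0 0 -30 0.148; 0.9 0 0 -60 0.296; 0.9 0 0 -90 0.444; 0.9 0 0 -110 0.592; 0.9 0 0 -110 0.74")

```text
t: 40.45
tool_pos: [0.4073, 0.2229, 0.3626]
orientation: [2.844, 1.334, 0.009]
force: [1.0, 0.4, -1.7]
opening: 0.0339
gripper_force: 25.0
```

>>> arm_command(increments="0.9 0 0 0 0.148; 0.9 0 0 0 0.296; 0.9 0 0 0 0.444; 0.9 0 0 0 0.592; 0.9 0 0 0 0.733")

```text
t: 40.95
tool_pos: [0.4062, 0.2224, 0.3586]
orientation: [3.133, 0.226, -0.001]
force: [-0.1, 0.4, -1.9]
opening: 0.0343
gripper_force: 25.0
```

>>> arm_command(increments="0.9 0 0 0 0; 0.9 0 0 0 0")

```text
t: 41.15
tool_pos: [0.4062, 0.2223, 0.3587]
orientation: [3.132, 0.242, -0.001]
force: [-0.7, -0.6, -2.0]
opening: 0.0339
gripper_force: 25.0
```

```bash
python3 - <<'E'
from h import *
s=robot.read_state();print(s["tool_pos"],s["t"],s["opening"],s["force"])
print(move([.660,.038,.29],np.radians(-81.3)))
E
```

```text
[0.40623252 0.2223297  0.35871966] 41.15 0.033915177900849025 [-0.69231163 -0.57282593 -1.96673754]
(array([222.5, 221.1,  68.6]), np.float64(0.002))
```

>>> arm_command(increments="0.9 32 32 0 0; 0.9 64 64 0 0; 0.9 96 96 0 0; 0.9 128 128 0 0; 0.9 160 160 0 0")

```text
t: 41.65
tool_pos: [0.5897, 0.0867, 0.3587]
orientation: [-3.132, -0.242, 0.0]
force: [2.1, 1.7, -2.3]
opening: 0.0341
gripper_force: 25.0
```

>>> arm_command(increments="0.9 32 32 20 0; 0.9 63 61 45 0; 0.9 63 61 68 0; 0.9 63 61 68 0; 0.9 63 61 68 0")

```text
t: 42.15
tool_pos: [0.6593, 0.0373, 0.2908]
orientation: [-3.132, -0.239, 0.002]
force: [-0.7, 0.6, -2.2]
opening: 0.0339
gripper_force: 25.0
```

```bash
python3 - <<'E'
from h import *
s=robot.read_state();print(s["tool_pos"],s["t"],s["opening"],s["force"])
print(move([.660,.038,.172],np.radians(-81.3)))
E
```

```text
[0.65934985 0.03734877 0.2907755 ] 42.15 0.03391287164482462 [-0.74677487  0.62825301 -2.17775503]
(array([  0.9,  -0.5, 118.8]), np.float64(0.0))
```

>>> arm_command(increments="0.9 1 0 30 0; 0.9 1 0 60 0; 0.9 1 0 90 0; 0.9 1 0 105 0; 0.9 1 0 113 0")

```text
t: 42.65
tool_pos: [0.6607, 0.0379, 0.1786]
orientation: [-3.133, -0.238, -0.001]
force: [-0.4, -0.0, -2.9]
opening: 0.0339
gripper_force: 25.0
```

>>> arm_command(increments="0.9 0 0 3 0; 0.9 0 0 5 0; 0.9 0 0 6 0; 0.9 0 0 6 0")

```text
t: 43.05
tool_pos: [0.6614, 0.0371, 0.173]
orientation: [3.133, 0.235, 0.003]
force: [-0.5, 0.3, -1.6]
opening: 0.0338
gripper_force: 25.0
```

>>> arm_command(increments="0.8 0 0 1 0; 0.5 0 0 1 0; 0.45 0 0 1 0; 0.45 0 0 1 0; 0.45 0 0 1 0")

```text
t: 43.55
tool_pos: [0.661, 0.0372, 0.1712]
orientation: [3.133, 0.235, 0.001]
force: [0.0, 0.4, 0.3]
opening: 0.0508
gripper_force: 0.0
```

>>> arm_command(increments="0.45 0 0 -5 0; 0.4 0 0 -25 0; 0.4 0 0 -65 0; 0.4 0 0 -110 0; 0.4 0 0 -155 0")

```text
t: 44.05
tool_pos: [0.6604, 0.0372, 0.3277]
orientation: [-3.133, -0.235, 0.001]
force: [0.6, -0.4, -0.4]
opening: 0.0556
gripper_force: 0.0
```

```bash
python3 - <<'E'
from h import *
s=robot.read_state();print(s["tool_pos"],s["t"],s["opening"],s["force"])
print(move([.3125,.2975,.32],np.radians(3)))
E
```

```text
[0.66038712 0.03715288 0.32767751] 44.05 0.055604182052567425 [ 0.56042975 -0.41609036 -0.36265542]
(array([-305.2, -309.3,    7.8]), np.float64(-1.473))
```

>>> arm_command(increments="0.35 -31 -31 0 0; 0.35 -62 -62 0 0; 0.35 -93 -94 0 0; 0.35 -124 -125 0 0; 0.35 -153 -155 0 0")

```text
t: 44.55
tool_pos: [0.4848, 0.1684, 0.3265]
orientation: [-3.132, -0.235, -0.001]
force: [-0.5, 0.6, -0.3]
opening: 0.0602
gripper_force: 0.0
```

>>> arm_command(increments="0.35 -31 -31 0 0; 0.35 -62 -62 0 0; 0.35 -93 -94 0 0; 0.35 -124 -125 0 0; 0.35 -152 -155 0 0")

```text
t: 45.05
tool_pos: [0.3113, 0.2989, 0.3267]
orientation: [-3.132, -0.235, -0.002]
force: [0.2, 0.8, 0.5]
opening: 0.0605
gripper_force: 0.0
```

>>> arm_command(increments="0.35 0 0 0 -0.148; 0.35 0 0 0 -0.296; 0.35 0 0 0 -0.444; 0.35 0 0 0 -0.592; 0.35 0 0 0 -0.738")

```text
t: 45.55
tool_pos: [0.3129, 0.2983, 0.3266]
orientation: [-2.833, -1.358, -0.001]
force: [0.0, -0.6, 0.2]
opening: 0.0605
gripper_force: 0.0
```

>>> arm_command(increments="0.35 0 0 0 -0.148; 0.35 0 0 0 -0.296; 0.35 0 0 0 -0.444; 0.35 0 0 0 -0.592; 0.35 0 0 0 -0.735")

```text
t: 46.05
tool_pos: [0.313, 0.2982, 0.3265]
orientation: [2.156, 2.285, 0.001]
force: [-0.7, 0.3, -0.1]
opening: 0.0604
gripper_force: 0.0
```

>>> arm_command(increments="0.35 0 0 0 0; 0.35 0 0 0 0")

```text
t: 46.25
tool_pos: [0.313, 0.2982, 0.3263]
orientation: [2.168, 2.274, 0.001]
force: [-0.1, -0.4, 0.6]
opening: 0.0606
gripper_force: 0.0
```

```bash
python3 - <<'E'
from h import *
s=robot.read_state();print(s["tool_pos"],s["t"],s["q"])
print(move([.3125,.2975,.231],np.radians(3)))
E
```

```text
[0.31300138 0.29818788 0.32632729] 46.25 [ 6.42469212e-01 -3.52985773e-01  1.78716809e+00 -2.15913259e-05
  1.70676814e+00  5.94840392e-01]
(array([-0.7, -0.6, 95.3]), np.float64(-0.005))
```

>>> arm_command(increments="0.35 -1 0 40 0; 0.35 -1 0 70 0; 0.35 -1 0 88 0; 0.35 -1 0 95 0; 0.35 -1 0 95 0")

```text
t: 46.75
tool_pos: [0.3126, 0.2969, 0.2303]
orientation: [-2.165, -2.276, 0.002]
force: [0.2, 0.1, 0.3]
opening: 0.0603
gripper_force: 0.0
```

>>> arm_command(increments="0.35 0 0 0 0; 0.9 0 0 0 0; 0.9 0 0 0 0; 0.9 0 0 0 0; 0.9 0 0 0 0")

```text
t: 47.25
tool_pos: [0.3132, 0.2973, 0.2313]
orientation: [2.163, 2.278, 0.001]
force: [-1.1, 0.8, 1.6]
opening: 0.0338
gripper_force: 25.0
```

>>> arm_command(increments="0.9 0 0 0 0; 0.9 0 0 -10 0; 0.9 0 0 -18 0; 0.9 0 0 -18 0; 0.9 0 0 -18 0")

```text
t: 47.75
tool_pos: [0.3131, 0.2973, 0.2492]
orientation: [2.163, 2.278, 0.001]
force: [0.2, -0.0, -2.6]
opening: 0.0339
gripper_force: 25.0
```

>>> arm_command(increments="0.9 -15 0 0 0; 0.9 -35 0 0 0; 0.9 -55 0 0 0; 0.9 -70 0 0 0; 0.9 -70 0 0 0")

```text
t: 48.25
tool_pos: [0.3166, 0.2253, 0.2485]
orientation: [2.165, 2.276, -0.001]
force: [-1.1, 0.3, -1.6]
opening: 0.0339
gripper_force: 25.0
```

>>> arm_command(increments="0.9 0 0 -30 0.148; 0.9 0 0 -60 0.296; 0.9 0 0 -90 0.444; 0.9 0 0 -110 0.592; 0.9 0 0 -110 0.74")

```text
t: 48.75
tool_pos: [0.3175, 0.2279, 0.3623]
orientation: [-2.844, -1.333, -0.008]
force: [0.3, 0.4, -2.0]
opening: 0.0339
gripper_force: 25.0
```

>>> arm_command(increments="0.9 0 0 0 0.148; 0.9 0 0 0 0.296; 0.9 0 0 0 0.444; 0.9 0 0 0 0.592; 0.9 0 0 0 0.733")

```text
t: 49.25
tool_pos: [0.3165, 0.2274, 0.3586]
orientation: [3.133, 0.226, -0.001]
force: [-0.4, -0.3, -2.3]
opening: 0.034
gripper_force: 25.0
```

>>> arm_command(increments="0.9 0 0 0 0; 0.9 0 0 0 0")

```text
t: 49.45
tool_pos: [0.3166, 0.2273, 0.3587]
orientation: [3.132, 0.242, -0.001]
force: [0.1, -0.1, -2.9]
opening: 0.0339
gripper_force: 25.0
```

```bash
python3 - <<'E'
from h import *
s=robot.read_state();print(s["tool_pos"],s["t"],s["opening"],s["force"])
print(move([.6485,.1115,.28],np.radians(-81.3)))
E
```

```text
[0.31655444 0.22732985 0.3587109 ] 49.45 0.033910807564243264 [ 0.12297022 -0.06932845 -2.91154415]
(array([310.2, 165.4,  78.6]), np.float64(0.002))
```

>>> arm_command(increments="0.9 40 21 0 0; 0.9 80 42 0 0; 0.9 120 64 0 0; 0.9 160 85 0 0; 0.9 200 106 0 0")

```text
t: 49.95
tool_pos: [0.5319, 0.1514, 0.3586]
orientation: [-3.132, -0.241, 0.0]
force: [-0.8, 0.9, -1.8]
opening: 0.0342
gripper_force: 25.0
```

>>> arm_command(increments="0.9 40 21 10 0; 0.9 80 42 25 0; 0.9 110 59 50 0; 0.9 110 59 78 0; 0.9 110 59 78 0")

```text
t: 50.45
tool_pos: [0.6459, 0.1095, 0.2737]
orientation: [3.132, 0.238, -0.017]
force: [-1.8, -1.2, -3.0]
opening: 0.0338
gripper_force: 25.0
```

>>> arm_command(increments="0.9 0 0 0 0; 0.9 0 0 0 0")

```text
t: 50.65
tool_pos: [0.6482, 0.1109, 0.2837]
orientation: [-3.132, -0.238, -0.005]
force: [0.6, 0.4, -2.1]
opening: 0.0338
gripper_force: 25.0
```

```bash
python3 - <<'E'
from h import *
s=robot.read_state();print(s["tool_pos"],s["t"],s["opening"],s["force"])
print(move([.6485,.1115,.156],np.radians(-81.3)))
E
```

```text
[0.64818933 0.11094866 0.28371867] 50.65 0.03381837468677377 [ 0.55107952  0.44923065 -2.14476824]
(array([ -0. ,  -0.5, 127.7]), np.float64(-0.0))
```

>>> arm_command(increments="0.9 0 0 30 0; 0.9 0 0 60 0; 0.9 0 0 90 0; 0.9 0 0 110 0; 0.9 0 0 118 0")

```text
t: 51.15
tool_pos: [0.6472, 0.1109, 0.1629]
orientation: [3.133, 0.237, -0.0]
force: [1.0, -0.0, -3.0]
opening: 0.0338
gripper_force: 25.0
```

>>> arm_command(increments="0.9 0 0 2 0; 0.9 0 0 4 0; 0.9 0 0 6 0; 0.9 0 0 6 0")

```text
t: 51.55
tool_pos: [0.6484, 0.1105, 0.1582]
orientation: [3.133, 0.235, 0.003]
force: [-0.6, -0.1, -2.3]
opening: 0.0341
gripper_force: 25.0
```

>>> arm_command(increments="0.9 0 0 2 0; 0.9 0 0 3 0; 0.5 0 0 3 0; 0.45 0 0 3 0; 0.45 0 0 3 0")

```text
t: 52.05
tool_pos: [0.6481, 0.1104, 0.1544]
orientation: [-3.133, -0.235, -0.001]
force: [0.4, 0.3, -0.1]
opening: 0.0498
gripper_force: 0.0
```

>>> arm_command(increments="0.45 0 0 3 0; 0.45 0 0 -5 0; 0.4 0 0 -50 0; 0.4 0 0 -95 0; 0.4 0 0 -140 0")

```text
t: 52.55
tool_pos: [0.6474, 0.1103, 0.2959]
orientation: [-3.133, -0.235, 0.0]
force: [-0.0, -0.1, 0.2]
opening: 0.0558
gripper_force: 0.0
```

>>> arm_command(increments="0.4 -40 0 0 0; 0.4 -85 0 0 0; 0.4 -130 0 0 0; 0.4 -175 0 0 0; 0.4 -215 0 0 0")

```text
t: 53.05
tool_pos: [0.4334, 0.0781, 0.2944]
orientation: [3.133, 0.235, 0.001]
force: [0.2, -0.4, 1.1]
opening: 0.0556
gripper_force: 0.0
```

```bash
python3 - <<'E'
from h import *
s=robot.read_state();print(s["tool_pos"],s["t"],s["opening"],s["q"])
im=robot.read_camera("top");im2=robot.read_camera("scene")
cv2.imwrite("pics/m.png",np.hstack([cv2.resize(im[90:240,140:440],(540,270)),cv2.resize(im2[140:260,200:315],(259,270))]))
E
```

```text
[0.43337729 0.07808769 0.29439509] 53.05 0.05555324348042661 [ 6.17666894e-02 -3.29312741e-01  1.82610404e+00 -3.55149956e-05
  1.64396308e+00  1.48265591e+00]
```

View pics/m.png

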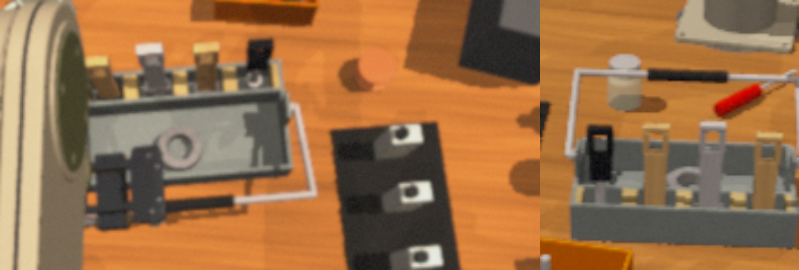

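All four tools stand in their pockets and the tins are on the mat. Now I turn the gripper back and go over the bail bar.

>>> arm_command(increments="0.4 0 0 0 -0.148; 0.4 0 0 0 -0.296; 0.4 0 0 0 -0.444; 0.4 0 0 0 -0.592; 0.4 0 0 0 -0.74")

```text
t: 53.65
tool_pos: [0.4357, 0.0784, 0.2947]
orientation: [2.831, 1.36, 0.002]
force: [-0.3, 0.4, -0.6]
opening: 0.0557
gripper_force: 0.0
```

>>> arm_command(increments="0.4 0 0 0 -0.148; 0.4 0 0 0 -0.296; 0.4 0 0 0 -0.444; 0.4 0 0 0 -0.592; 0.4 0 0 0 -0.74")

```text
t: 54.15
tool_pos: [0.4358, 0.0784, 0.2946]
orientation: [2.148, 2.292, 0.001]
force: [-1.2, -0.5, -0.6]
opening: 0.0559
gripper_force: 0.0
```

>>> arm_command(increments="0.4 0 0 0 -0.09; 0.4 0 0 0 -0.09; 0.4 0 0 0 -0.09")

```text
t: 54.45
tool_pos: [0.4356, 0.0783, 0.2943]
orientation: [2.053, 2.377, 0.001]
force: [1.1, 0.4, -0.1]
opening: 0.0559
gripper_force: 0.0
```

```bash
python3 - <<'E'
from h import *
s=robot.read_state();print(s["tool_pos"],s["t"])
print(move([.4686,-.0272,.24],np.radians(8.7)))
for th in np.linspace(.35,1.75,15): print(round(th,2),np.round(150*(np.cos(.35)-np.cos(th))),np.round(-150*(np.sin(th)-np.sin(.35))))
E
```

```text
[0.43555046 0.07832886 0.29432871] 54.45
(array([-109.2,   17.3,   54.3]), np.float64(-0.006))
0.35 0.0 -0.0
0.45 6.0 -14.0
0.55 13.0 -27.0
0.65 21.0 -39.0
0.75 31.0 -51.0
0.85 42.0 -61.0
0.95 54.0 -71.0
1.05 66.0 -79.0
1.15 80.0 -85.0
1.25 94.0 -91.0
1.35 108.0 -95.0
1.45 123.0 -97.0
1.55 138.0 -99.0
1.65 153.0 -98.0
1.75 168.0 -96.0
```

>>> arm_command(increments="0.4 -40 6 0 0; 0.4 -80 12 20 0; 0.4 -109 17 54 0; 0.4 -109 17 54 0; 0.4 -109 17 54 0")

```text
t: 54.95
tool_pos: [0.4678, -0.0273, 0.2393]
orientation: [-2.053, -2.375, 0.001]
force: [0.1, 0.2, -0.8]
opening: 0.0559
gripper_force: 0.0
```

>>> arm_command(increments="0.4 0 0 30 0; 0.4 0 0 60 0; 0.4 0 0 85 0; 0.4 0 0 97 0; 0.4 0 0 97 0")

```text
t: 55.45
tool_pos: [0.4677, -0.0261, 0.1424]
orientation: [-2.048, -2.38, 0.001]
force: [0.2, 0.3, 0.6]
opening: 0.0556
gripper_force: 0.0
```

>>> arm_command(increments="0.4 0 0 0 0; 0.4 0 0 0 0", grip_force=15)

```text
t: 55.65
tool_pos: [0.4695, -0.027, 0.145]
orientation: [2.048, 2.379, 0.003]
force: [-0.4, -0.7, 0.1]
opening: 0.0557
gripper_force: 0.0
```

```bash
python3 - <<'E'
from h import *
s=robot.read_state();print(s["tool_pos"],s["t"],s["opening"],s["force"]); print(move([.4686,-.0272,.142],np.radians(8.7)))
im2=robot.read_camera("scene")
cv2.imwrite("pics/n.png",cv2.resize(im2[110:260,190:340],(500,500)))
E
```

```text
[ 0.46954299 -0.02695211  0.14500096] 55.65 0.05568839348878523 [-0.40913902 -0.68258615  0.13347144]
(array([-0.1, -1. ,  3. ]), np.float64(-0.003))
```

View pics/n.png

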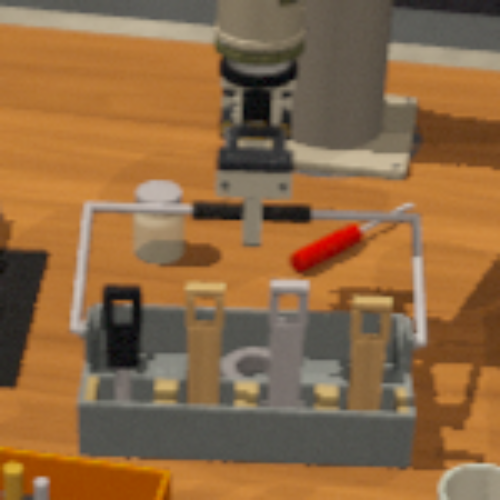

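The fingers straddle the bar's middle at (252,212). Closing.

>>> arm_command(increments="0.95 0 0 2 0; 0.95 0 0 2 0; 0.95 0 0 2 0; 0.95 0 0 2 0; 0.95 0 0 2 0")

```text
t: 56.2
tool_pos: [0.4682, -0.027, 0.1409]
orientation: [-2.05, -2.38, 0.0]
force: [-0.6, 0.0, -0.1]
opening: 0.0199
gripper_force: 0.0
```

>>> arm_command(increments="0.95 0 0 0 0; 0.95 3 0 0 0; 0.95 0 3 -7 0; 0.95 0 6 -14 0; 0.95 0 9 -20 0")

```text
t: 56.7
tool_pos: [0.4773, -0.0254, 0.1606]
orientation: [-2.05, -2.38, -0.001]
force: [6.3, 1.6, -7.5]
opening: 0.0174
gripper_force: 15.0
```

>>> arm_command(increments="0.95 0 4 -7 0; 0.95 0 12 -19 0; 0.95 0 22 -31 0; 0.95 0 33 -41 0; 0.95 0 45 -51 0")

```text
t: 57.2
tool_pos: [0.5201, -0.0188, 0.2123]
orientation: [-2.048, -2.378, 0.005]
force: [-8.2, 1.3, 4.5]
opening: 0.0172
gripper_force: 15.0
```

>>> arm_command(increments="0.95 0 12 -8 0; 0.95 0 26 -14 0; 0.95 0 40 -20 0; 0.95 0 54 -24 0; 0.95 0 69 -26 0")

```text
t: 57.7
tool_pos: [0.5899, -0.0088, 0.2389]
orientation: [-2.05, -2.38, 0.002]
force: [-3.1, -1.2, 2.6]
opening: 0.0175
gripper_force: 15.0
```

>>> arm_command(increments="0.95 0 8 -1 0; 0.95 0 15 -2 0; 0.95 0 23 -1 0; 0.95 0 30 -1 0; 0.95 0 36 0 0")

```text
t: 58.2
tool_pos: [0.6258, -0.0034, 0.2379]
orientation: [-2.05, -2.38, 0.0]
force: [-5.9, -2.2, 5.9]
opening: 0.0177
gripper_force: 15.0
```

```bash
python3 - <<'E'
from h import *
s=robot.read_state();p=s["tool_pos"];print(p,s["t"],s["opening"],s["force"])
o=np.array([.6057,-.007]);x=(p[:2]-o)@[.989,.15];print("theta",np.arctan2(p[2]-.006-.085,-x),x)
E
```

```text
[ 0.62579986 -0.00342146  0.23787598] 58.2 0.017698617214150572 [-5.91081683 -2.22813565  5.86026346]
theta 1.7089099165448935 0.0204155455970428
```

>>> arm_command(increments="0.95 0 2 0 0; 0.95 0 4 0 0; 0.95 0 5 0 0; 0.95 0 5 0 0")

```text
t: 58.6
tool_pos: [0.6261, -0.0034, 0.2376]
orientation: [-2.046, -2.374, 0.012]
force: [-29.6, -4.5, 16.2]
opening: 0.0177
gripper_force: 15.0
```

>>> arm_command(increments="0.9 0 0 0 0; 0.7 0 -1 0 0; 0.55 0 -2 0 0; 0.55 0 -2 0 0; 0.55 0 -2 0 0")

```text
t: 59.1
tool_pos: [0.6286, -0.0027, 0.2376]
orientation: [-2.05, -2.381, -0.0]
force: [-0.1, 0.2, 0.0]
opening: 0.0409
gripper_force: 0.0
```

>>> arm_command(increments="0.55 0 -2 -10 0; 0.55 0 -2 -40 0; 0.55 0 -2 -80 0; 0.55 0 -2 -120 0; 0.55 0 -2 -120 0")

```text
t: 59.6
tool_pos: [0.6285, -0.0033, 0.3668]
orientation: [2.043, 2.373, 0.011]
force: [0.0, -0.2, 0.2]
opening: 0.042
gripper_force: 0.0
```

>>> arm_command(increments="0.55 0 -45 0 0; 0.55 0 -90 0 0; 0.55 0 -135 0 0; 0.55 0 -180 0 0; 0.55 0 -200 0 0")

```text
t: 60.1
tool_pos: [0.4262, -0.0331, 0.3586]
orientation: [2.049, 2.379, 0.001]
force: [0.2, 0.3, -0.1]
opening: 0.0422
gripper_force: 0.0
```

```bash
python3 - <<'E'
from h import *
s=robot.read_state();print(s["tool_pos"],s["t"],s["opening"],s["force"])
for th in (1.5,1.6,1.63,1.7):
    p=np.array([.6057,-.007,.085])+np.array([-.15*np.cos(th)*.989,-.15*np.cos(th)*.15,.15*np.sin(th)]); print(th,proj("scene",p),proj("top",p))
im=robot.read_camera("top");im2=robot.read_camera("scene")
cv2.imwrite("pics/o.png",np.hstack([cv2.resize(im[90:270,140:440],(450,270)),cv2.resize(im2[120:270,120:315],(351,270))])[:,:800])
cv2.imwrite("pics/full_ot.png",im);cv2.imwrite("pics/full_os.png",im2)
E
```

```text
[ 0.4262018  -0.03308216  0.35861567] 60.1 0.042220444568671536 [ 0.238258    0.27606188 -0.14438503]
1.5 [265.4164546  166.56799308] [238.75783908 138.43013008]
1.6 [265.3524864  168.91532992] [238.26045541 131.88092649]
1.63 [265.32961419 169.7128589 ] [238.11884638 129.97549468]
1.7 [265.26972819 171.7369504 ] [237.80368018 125.65822549]
```

View pics/o.png

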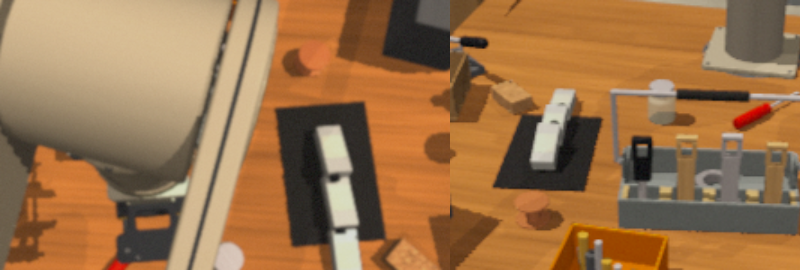

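I've now viewed more pictures than the limit of 14 (16 so far), so I won't view any more and will measure numerically from here. The last view shows the bail up at its stop and the tools standing. The tins on the mat were knocked over towards the robot, and the nearest may overhang the mat, so I'll measure them.

```bash
cat > t.py <<'E'
from h import *
np.set_printoptions(precision=3,suppress=True)
M=np.array([.512,-.338]);a=np.radians(7.7);ex=np.array([np.cos(a),np.sin(a)]);ey=np.array([-ex[1],ex[0]])
def tins(im,n,z):
    hsv=cv2.cvtColor(im,cv2.COLOR_BGR2HSV)
    m=((hsv[...,1]<70)&(hsv[...,2]>115)).astype(np.uint8)
    c,_=cv2.findContours(m,cv2.RETR_EXTERNAL,cv2.CHAIN_APPROX_NONE)
    for k in c:
        if cv2.contourArea(k)<40: continue
        w=np.array([ray(n,p[0],z)[:2] for p in k])
        l=np.c_[(w-M)@ex,(w-M)@ey]
        if abs(l.mean(0)[0])<.25 and abs(l.mean(0)[1])<.13:
            r=cv2.minAreaRect((l*1000).astype(np.float32)); print(n,"px",k[:,0].min(0),k[:,0].max(0),"mat rect mm",np.round(r[0]),np.round(r[1]),round(r[2]),"x",np.round([l[:,0].min()*1e3,l[:,0].max()*1e3]))
E
python3 - <<'E'
from t import *
im=cv2.imread("pics/full_ot.png");tins(im,"top",.028);tins(cv2.imread("pics/full_os.png"),"scene",.028)
g=cv2.cvtColor(im,cv2.COLOR_BGR2GRAY)
print(g[165:285:3,340:400:4])
E
```

```text
top px [351 173] [381 280] mat rect mm [-62.  -7.] [283.  54.] 0 x [-203.   80.]Traceback (most recent call last):
  File "<stdin>", line 2, in <module>
  File "t.py", line 10, in tins
    w=np.array([ray(n,p[0],z)[:2] for p in k])
                ~~~^^^^^^^^^^
  File "h.py", line 8, in ray
    m,e,Rm=cam(n); d=Rm@np.array([(uv[0]-m["cx"])/m["fx"],(uv[1]-m["cy"])/m["fy"],1]); return e+d*(z-e[2])/d[2]
           ~~~^^^
  File "h.py", line 5, in cam
    m=robot.camera_model(n); r=np.array(m["rotation"]); Rm=r if r.ndim==2 else R.from_rotvec(r).as_matrix()
ValueError: time passes only in moves, steps and waits
```

```bash
sed -i 's/^def cam(n):/from functools import lru_cache\n@lru_cache(None)\ndef cam(n):/' h.py
cat > s.py <<'E'
from t import *
def slices(im,z=.028):
    hsv=cv2.cvtColor(im,cv2.COLOR_BGR2HSV); m=(hsv[...,1]<70)&(hsv[...,2]>115)
    v,u=np.nonzero(m); w=np.array([ray("top",p,z)[:2] for p in zip(u,v)])-M
    l=np.c_[w@ex,w@ey]*1000; k=(abs(l[:,1]+7)<70)&(l[:,0]>-230)&(l[:,0]<130); l=l[k]
    for x in range(-220,130,10):
        s=l[(l[:,0]>=x)&(l[:,0]<x+10),1]
        if len(s)>3: print(x+5,len(s),s.min().round(),s.max().round())
E
python3 - <<'E'
from s import *
slices(cv2.imread("pics/full_ot.png"))
tins(cv2.imread("pics/full_os.png"),"scene",.028)
jb=[ray("top",p,z)[:2]-M for p,z in(((291,262),.08),((415,266),.03))]
print([(d@ex*1000,d@ey*1000) for d in jb])
E
```

```text
-205 18 -12.0 16.0
-195 69 -24.0 18.0
-185 69 -25.0 19.0
-175 68 -24.0 18.0
-165 68 -25.0 19.0
-155 68 -25.0 18.0
-145 67 -25.0 19.0
-135 67 -25.0 18.0
-125 67 -25.0 19.0
-115 55 -25.0 18.0
-105 35 -29.0 13.0
-95 68 -31.0 15.0
-85 64 -31.0 14.0
-75 69 -30.0 16.0
-65 67 -29.0 17.0
-55 66 -28.0 18.0
-45 63 -27.0 17.0
-35 65 -27.0 19.0
-25 55 -26.0 17.0
-15 18 -24.0 -8.0
-5 57 -32.0 12.0
5 65 -33.0 14.0
15 63 -31.0 15.0
25 63 -30.0 16.0
35 63 -28.0 18.0
45 60 -27.0 19.0
55 60 -26.0 20.0
65 58 -24.0 20.0
75 56 -23.0 21.0
scene px [164 169] [188 210] mat rect mm [-56.  -7.] [281.  55.] 1 x [-196.   85.]
[(np.float64(-144.01286622146506), np.float64(209.71168300371693)), (np.float64(-175.8649186515227), np.float64(-114.33820447569273))]
```

Tin A lies flat with its centre at mat x of about -155 mm, which is 25 mm off the mat. B and C are on it. I'll regrasp A by its outer end and set it beside B.

```bash
python3 - <<'E'
from t import *
print(move([*(M+ex*-.185+ey*-.003),.25],np.radians(-82.3)))
E
```

```text
(array([-314.3, -146.5,  109.2]), np.float64(-1.557))
```

>>> arm_command(increments="0.4 -39 -18 0 0; 0.4 -78 -36 0 0; 0.4 -117 -54 0 0; 0.4 -156 -72 0 0; 0.4 -195 -90 0 0")

```text
t: 60.7
tool_pos: [0.3688, -0.2409, 0.3581]
orientation: [2.049, 2.38, 0.0]
force: [0.1, 0.5, -0.5]
opening: 0.0559
gripper_force: 0.0
```

>>> arm_command(increments="0.4 -39 -18 0 0; 0.4 -78 -36 20 0; 0.4 -119 -56 50 0.1; 0.4 -119 -56 80 0.24; 0.4 -119 -56 109 0.385")

```text
t: 61.2
tool_pos: [0.3306, -0.3669, 0.2471]
orientation: [-2.475, -1.934, -0.0]
force: [-0.1, 0.0, -0.7]
opening: 0.0555
gripper_force: 0.0
```

>>> arm_command(increments="0.4 0 0 0 0.148; 0.4 0 0 0 0.296; 0.4 0 0 0 0.444; 0.4 0 0 0 0.592; 0.4 0 0 0 0.74")

```text
t: 61.7
tool_pos: [0.3317, -0.3656, 0.2488]
orientation: [3.006, 0.912, 0.0]
force: [0.2, -1.1, -0.1]
opening: 0.0559
gripper_force: 0.0
```

>>> arm_command(increments="0.4 0 0 0 0.148; 0.4 0 0 0 0.296; 0.4 0 0 0 0.444; 0.4 0 0 0 0.46; 0.4 0 0 0 0.46")

```text
t: 62.2
tool_pos: [0.3314, -0.3654, 0.2488]
orientation: [-3.134, -0.217, 0.0]
force: [-0.4, -0.9, 0.5]
opening: 0.0556
gripper_force: 0.0
```

>>> arm_command(increments="0.4 0 0 0 0; 0.4 0 0 0 0")

```text
t: 62.4
tool_pos: [0.331, -0.3652, 0.2489]
orientation: [-3.134, -0.215, -0.0]
force: [0.1, 0.1, 0.1]
opening: 0.0556
gripper_force: 0.0
```

```bash
python3 - <<'E'
from t import *
s=robot.read_state();print(s["tool_pos"],s["opening"],s["t"])
print(move([*(M+ex*-.185+ey*-.003),.033],np.radians(-82.3)))
im=robot.read_camera("scene");tins(im,"scene",.028)
E
```

```text
[ 0.331 -0.365  0.249] 0.055632940564167996 62.4
(array([ -2. ,   0.3, 215.9]), np.float64(0.003))
scene px [164 169] [189 210] mat rect mm [-56.  -7.] [281.  55.] 1 x [-196.   85.]
```

Scene data unchanged. Descend, grip, pull out 25 mm and lift.

>>> arm_command(increments="0.4 -2 0 45 0; 0.4 -2 0 90 0; 0.4 -2 0 135 0; 0.4 -2 0 170 0; 0.4 -2 0 190 0")

```text
t: 62.95
tool_pos: [0.3275, -0.3635, 0.0554]
orientation: [-3.131, -0.213, 0.004]
force: [-0.0, 0.5, 0.8]
opening: 0.0558
gripper_force: 0.0
```

>>> arm_command(increments="0.4 0 0 10 0; 0.4 0 0 20 0; 0.4 0 0 26 0; 0.4 0 0 26 0; 0.4 0 0 26 0")

```text
t: 63.45
tool_pos: [0.3294, -0.366, 0.0339]
orientation: [3.133, 0.212, 0.001]
force: [-0.2, 0.2, 0.0]
opening: 0.0559
gripper_force: 0.0
```

>>> arm_command(increments="0.8 0 0 0 0; 0.8 0 0 0 0; 0.8 0 0 0 0; 0.8 0 0 0 0; 0.8 0 0 0 0", grip_force=40)

```text
t: 63.95
tool_pos: [0.3292, -0.366, 0.0337]
orientation: [3.133, 0.211, 0.001]
force: [-1.3, -0.9, 5.6]
opening: 0.0438
gripper_force: 40.0
```

>>> arm_command(increments="0.8 -8 0 0 0; 0.8 -16 0 -1 0; 0.8 -25 0 -1 0; 0.8 -25 0 -1 0; 0.8 -25 0 -1 0")

```text
t: 64.45
tool_pos: [0.3034, -0.3686, 0.0337]
orientation: [-3.134, -0.21, 0.001]
force: [-0.6, 0.8, -0.1]
opening: 0.0435
gripper_force: 40.0
```

>>> arm_command(increments="0.8 0 0 -20 0; 0.8 0 0 -50 0; 0.8 0 0 -80 0; 0.8 0 0 -80 0; 0.8 0 0 -80 0")

```text
t: 64.95
tool_pos: [0.3044, -0.369, 0.1141]
orientation: [3.134, 0.212, 0.001]
force: [-0.4, -0.1, -1.9]
opening: 0.0436
gripper_force: 40.0
```

>>> arm_command(increments="0.8 10 -30 0 0; 0.8 40 -58 0 0; 0.8 70 -58 0 0; 0.8 70 -58 0 0; 0.8 70 -58 0 0")

```text
t: 65.45
tool_pos: [0.3651, -0.3006, 0.112]
orientation: [-3.132, -0.214, 0.004]
force: [-0.2, 0.2, -2.2]
opening: 0.044
gripper_force: 40.0
```

```bash
python3 - <<'E'
from s import *
s=robot.read_state();print(s["tool_pos"],s["opening"],s["force"],s["t"])
d=s["tool_pos"][:2]-M;print(d@ex,d@ey)
im=robot.read_camera("top");slices(im)
im=robot.read_camera("scene");tins(im,"scene",.028)
E
```

```text
[ 0.365 -0.301  0.112] 0.04397781496023733 [-0.225  0.204 -2.167] 65.45
-0.1405297160372649 0.05670547505269472
-215 53 25.0 62.0
-205 71 11.0 63.0
-195 72 -1.0 60.0
-185 71 -70.0 45.0
-175 64 -22.0 34.0
-165 66 -34.0 22.0
-155 60 -46.0 11.0
-145 58 -55.0 -1.0
-135 54 -67.0 -16.0
-125 53 -76.0 -28.0
-115 48 -77.0 31.0
-105 53 -76.0 32.0
-95 107 -76.0 60.0
-85 111 -77.0 60.0
-75 122 -25.0 60.0
-65 125 -26.0 60.0
-55 84 -25.0 56.0
-45 65 -26.0 20.0
-35 66 -25.0 21.0
-25 58 -26.0 20.0
-15 23 -28.0 16.0
-5 62 -32.0 14.0
5 67 -33.0 15.0
15 64 -32.0 15.0
25 65 -30.0 17.0
35 65 -29.0 18.0
45 62 -28.0 19.0
55 64 -26.0 21.0
65 61 -24.0 22.0
75 57 -23.0 21.0
85 6 -10.0 3.0
scene px [164 181] [185 210] mat rect mm [-11.  -6.] [192.  55.] 1 x [-107.   85.]
```

>>> arm_command(increments="0.8 0 0 30 0; 0.8 0 0 55 0; 0.8 0 0 68 0; 0.8 0 0 74 0; 0.8 0 0 77 0")

```text
t: 66.05
tool_pos: [0.3653, -0.302, 0.0367]
orientation: [-3.134, -0.211, 0.001]
force: [-0.1, 0.5, -1.4]
opening: 0.0436
gripper_force: 40.0
```

>>> arm_command(increments="0.8 0 0 1 0; 0.8 0 0 1 0; 0.4 0 0 1 0; 0.4 0 0 1 0; 0.4 0 0 1 0")

```text
t: 66.55
tool_pos: [0.366, -0.3022, 0.0365]
orientation: [3.134, 0.212, 0.001]
force: [0.4, 1.1, -0.2]
opening: 0.0559
gripper_force: 0.0
```

>>> arm_command(increments="0.4 0 0 -15 0; 0.4 0 0 -60 0; 0.4 0 0 -110 0; 0.4 0 0 -160 0; 0.4 0 0 -205 0")

```text
t: 67.05
tool_pos: [0.3658, -0.3018, 0.2438]
orientation: [3.133, 0.212, 0.002]
force: [1.1, 0.0, -0.8]
opening: 0.0557
gripper_force: 0.0
```

>>> arm_command(increments="0.4 0 -45 -20 0; 0.4 0 -90 -40 0; 0.4 0 -140 -60 0; 0.4 0 -190 -70 0; 0.4 0 -240 -70 0")

```text
t: 67.55
tool_pos: [0.334, -0.0674, 0.3129]
orientation: [3.133, 0.21, 0.006]
force: [1.8, 0.2, -0.2]
opening: 0.0557
gripper_force: 0.0
```

>>> arm_command(increments="0.4 0 -45 0 0; 0.4 0 -90 0 0; 0.4 0 -140 0 0; 0.4 0 -140 0 0")

```text
t: 67.95
tool_pos: [0.3138, 0.0761, 0.3114]
orientation: [-3.131, -0.231, -0.002]
force: [1.1, -0.5, -0.3]
opening: 0.0555
gripper_force: 0.0
```

```bash
python3 - <<'E'
from s import *
s=robot.read_state();print(s["tool_pos"],s["opening"],s["force"],s["t"])
im=robot.read_camera("top");cv2.imwrite("pics/full_pt.png",im);tins(im,"top",.028)
hsv=cv2.cvtColor(im,cv2.COLOR_BGR2HSV); m=(hsv[...,1]<70)&(hsv[...,2]>115)
v,u=np.nonzero(m); w=np.array([ray("top",p,.028)[:2] for p in zip(u,v)])-M; l=np.c_[w@ex,w@ey]*1000
for x in range(-220,130,10):
    y=l[(l[:,0]>=x)&(l[:,0]<x+10),1]; h=np.histogram(y,np.arange(-90,100,10))[0]; print(x,*h)
im=robot.read_camera("scene");cv2.imwrite("pics/full_ps.png",im);tins(im,"scene",.028)
# bail bar: dark pixels near predicted scene location
g=cv2.cvtColor(im,cv2.COLOR_BGR2GRAY);vv,uu=np.nonzero(g[155:190,250:282]<50);print("bar px",np.median(uu)+250,np.median(vv)+155,len(uu))
g=cv2.cvtColor(cv2.imread("pics/full_pt.png"),cv2.COLOR_BGR2GRAY);vv,uu=np.nonzero(g[110:160,225:252]<50);print("bar top px",np.median(uu)+225,np.median(vv)+110,len(uu))
E
```

```text
[0.314 0.076 0.311] 0.05546853093935403 [ 1.056 -0.47  -0.253] 67.95
top px [337 226] [356 263] mat rect mm [-109.   55.] [46. 96.] 90 x [-157.  -61.]
top px [351 173] [376 242] mat rect mm [-14.  -6.] [188.  54.] 0 x [-108.   80.]
-220 0 0 0 0 0 0 0 0 0 0 0 0 0 0 0 0 0 0
-210 0 0 0 0 0 0 0 0 0 0 0 0 0 0 0 0 0 0
-200 0 0 0 0 0 0 0 0 0 0 0 0 0 0 0 0 0 0
-190 0 0 0 0 0 0 0 0 0 0 0 0 0 0 0 0 0 0
-180 0 0 0 0 0 0 0 0 0 0 0 0 0 0 0 0 0 0
-170 0 0 0 0 0 0 0 0 0 0 0 0 0 0 0 0 0 0
-160 0 0 0 0 0 0 0 0 0 0 0 0 6 10 10 11 10 0
-150 0 0 0 0 0 0 0 0 0 0 0 0 10 14 16 16 12 0
-140 0 0 0 0 0 0 0 0 0 0 0 0 12 15 15 14 13 0
-130 0 0 0 0 0 0 0 0 0 0 0 0 11 15 16 16 11 0
-120 0 0 0 0 0 0 0 0 0 0 0 0 12 16 14 14 12 0
-110 0 0 0 0 0 0 7 11 11 12 12 1 13 15 16 13 13 0
-100 0 0 0 0 0 0 7 15 16 14 13 3 12 15 13 14 12 0
-90 0 0 0 0 0 0 9 14 14 15 14 0 13 14 14 15 13 0
-80 0 0 0 0 0 0 8 16 16 12 14 4 11 12 14 16 12 0
-70 0 0 0 0 0 0 9 14 11 16 16 0 9 16 16 11 8 0
-60 0 0 0 0 0 0 8 12 16 14 14 3 0 0 0 0 0 0
-50 0 0 0 0 0 0 7 14 14 16 12 1 0 0 0 0 0 0
-40 0 0 0 0 0 0 8 16 15 10 15 3 0 0 0 0 0 0
-30 0 0 0 0 0 0 
[... 173 characters left out ...]
13 14 16 7 0 0 0 0 0 0 0
20 0 0 0 0 0 2 13 16 13 10 12 0 0 0 0 0 0 0
30 0 0 0 0 0 0 14 10 13 16 12 0 0 0 0 0 0 0
40 0 0 0 0 0 0 7 16 15 11 12 0 0 0 0 0 0 0
50 0 0 0 0 0 0 10 12 11 14 14 2 0 0 0 0 0 0
60 0 0 0 0 0 0 4 14 14 14 12 2 0 0 0 0 0 0
70 0 0 0 0 0 0 5 12 12 11 14 3 0 0 0 0 0 0
80 0 0 0 0 0 0 0 1 2 0 0 0 0 0 0 0 0 0
90 0 0 0 0 0 0 0 0 0 0 0 0 0 0 0 0 0 0
100 0 0 0 0 0 0 0 0 0 0 0 0 0 0 0 0 0 0
110 0 0 0 0 0 0 0 0 0 0 0 0 0 0 0 0 0 0
120 0 0 0 0 0 0 0 0 0 0 0 0 0 0 0 0 0 0
scene px [164 181] [185 210] mat rect mm [-11.  -6.] [192.  55.] 1 x [-107.   85.]
scene px [188 175] [202 193] mat rect mm [-92.  56.] [ 45. 130.] 90 x [-157.  -27.]
bar px 266.0 173.0 151
bar top px 238.0 126.0 149
```

```bash
python3 -c "
from plant import robot
print(robot.close_job())"
```

```text
the job is handed in; nothing more can be done
None
```

The job is handed in, verdict unknown: three tins lying on the mat (knocked over late in the run; I moved the nearest back on), four tools upright in the pockets, handle at its stop; I viewed 16 pictures against the limit of 14.

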